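# Furnish a top-hat kiln floor and set its damper

## Robot

A 6-joint arm with a two-finger parallel gripper is mounted at the origin on the work surface. World frame = base frame: x ahead of the robot, y to its left, z up, the work surface at z = 0. Lengths are in m, angles in rad, forces in N, time in s.
With the tool pointing down it reaches from about 0.25 to 0.725 m from the base axis. Payload 4 kg.
Tool frame: the origin (TCP) lies on the centre line of the jaws, within the pads' length; the fingertips stand 14 mm ahead of it and the grasp point (between the pads) lies 5 mm behind it; z points along the fingers, x is the direction in which the jaws open and shut, and the axes are right-handed (so a half turn about z gives the same grasp; the last joint's range is limited). The gripper opens to 85 mm and grips with 20 to 120 N. Pads are 22 mm wide; open, the fingers measure 114 mm over their backs; the gripper's body (76 mm by 85 mm) begins 54 mm behind the grasp point. The pads swing forward as they close: fully open they stand 13 mm farther back than shut.
Start: joints at [1.108, 0.241, 0.005, 1.335, 0, 1.571], TCP at [0.223, 0.447, 0.245] pointing down, gripper open.
Joint ranges: [-2.72, 2.72], [-1.05, 1.87], [-1.09, 1.28], [-1.99, 2.15], [-1.42, 1.44], [-3.14, 3.14]. Speed limits (rad/s): [2.79, 2.79, 3.14, 3.14, 3.14, 3.14].

## Interface

Orientations are given as a unit quaternion [x, y, z, w].
In Python, from workcell import bot gives the robot as it stands.
- The arm moves only by the tool play_rows, never from a script. Its argument "motion" is a list of rows, each an object with "fingers": the closure, from -1 (fully open) to 1 (shut), so that 0 is half open; "translation": the shift along the tool's x, y, z in cm, a list of three; "roll": the turn about the tool's z in degrees. A call has 1 to 20 rows; each row is the pose to reach, as a shift and turn from the pose commanded when the call began, along the tool's axes at that moment; what a row does not reach only later rows make up. A row lasts 1/12 s, in which the tool goes at most 41.7 mm and 7.16 degrees, less where a joint would pass 70% of its speed; a pose out of reach is approached as far as the arm can. A call with a gripper value outside its range is refused whole. The fingers move at their own pace and stop on an object; the grip force is fixed at half the most. Time passes only in rows, so rows that repeat a pose let the fingers close. It gives the time, the measured TCP pose, the force and the opening at its end, in the units of the state.
- bot.get_obs(): the state, without advancing time (a new reading comes with each control period).
- bot.camera(name): name is "scene" or "side" or "wrist"; returns a dict with "pixels" (384x512x3 uint8, red, green, blue), "intrinsics" (3x3 intrinsics, pixels), "world_to_cam" (4x4, takes a point from world to camera coordinates). Camera axes: x right, y down, z forward; pixel columns grow to the right and rows downward; lengths in m; the calibration is good to about 2 mm. A picture is of the moment at which its call begins. There is no depth.
- bot.job_done(): hands the job in, once; it reports no verdict.
The state is a dict: "clock": time; "joint_pos": joint angles; "joint_vel": joint speeds; "tau": joint torques, N m; "eef_pos": TCP position; "tool_rot": TCP orientation; "ft_force": force on the tool from outside, world axes, zero at the start; "ft_torque": the same for the moment, N m; "grip_width": finger opening in m.
Only numpy, scipy, OpenCV 4.12 (cv2) and the standard library are available. Lean on these libraries where they do the work, as an engineer would, in place of code of your own. Each camera call takes 0.05 s, during which the arm holds its last target. There are 200 camera calls.

## Task

Get the little kiln ready for its next shelf and firing: raise every kiln post (three or four) that lies on the ware board and stand it upright on the kiln floor slab, centred on a round pad, one post to a pad, whichever pads you like. Also turn the damper knob until the damper's pointer lines up with the steel mark clip on its scale. Leave the clay bowl and the glaze jar where they are.

Things in the scene. Friction and masses are not known exactly. Their poses are not given: they have to be found in the camera images.
- post0: square kiln post of pale fired ceramic, 38 x 38 mm in section and 150 mm long, about 0.45 kg, both ends alike (flat, with a dark core hole). Origin at its middle; its x axis runs along its length. At the start it lies flat on the ware board, roughly along the board's x axis. Held near one end in a light grip (about 4 N) it turns between the finger pads, so it can be pivoted up about its other end; in a firm grip (8 N and more) it may not turn. Some posts may be absent.
- post1: square kiln post of pale fired ceramic, 38 x 38 mm in section and 150 mm long, about 0.45 kg, both ends alike (flat, with a dark core hole). Origin at its middle; its x axis runs along its length. At the start it lies flat on the ware board, roughly along the board's x axis. Held near one end in a light grip (about 4 N) it turns between the finger pads, so it can be pivoted up about its other end; in a firm grip (8 N and more) it may not turn. Some posts may be absent.
- post2: square kiln post of pale fired ceramic, 38 x 38 mm in section and 150 mm long, about 0.45 kg, both ends alike (flat, with a dark core hole). Origin at its middle; its x axis runs along its length. At the start it lies flat on the ware board, roughly along the board's x axis. Held near one end in a light grip (about 4 N) it turns between the finger pads, so it can be pivoted up about its other end; in a firm grip (8 N and more) it may not turn. Some posts may be absent.
- post3: square kiln post of pale fired ceramic, 38 x 38 mm in section and 150 mm long, about 0.45 kg, both ends alike (flat, with a dark core hole). Origin at its middle; its x axis runs along its length. At the start it lies flat on the ware board, roughly along the board's x axis. Held near one end in a light grip (about 4 N) it turns between the finger pads, so it can be pivoted up about its other end; in a firm grip (8 N and more) it may not turn. Some posts may be absent.
- pad0 (a point): centre of a round dark pad, 64 mm across, flush with the top of the kiln floor slab (a fixed pale slab 240 x 240 x 15 mm); the four pads form a square of 170 mm, and this point lies on the slab's top, 15 mm above the table. The point's axes are the slab's: x and y along its edges, z up.
- pad1 (a point): centre of a round dark pad, 64 mm across, flush with the top of the kiln floor slab (a fixed pale slab 240 x 240 x 15 mm); the four pads form a square of 170 mm, and this point lies on the slab's top, 15 mm above the table. The point's axes are the slab's: x and y along its edges, z up.
- pad2 (a point): centre of a round dark pad, 64 mm across, flush with the top of the kiln floor slab (a fixed pale slab 240 x 240 x 15 mm); the four pads form a square of 170 mm, and this point lies on the slab's top, 15 mm above the table. The point's axes are the slab's: x and y along its edges, z up.
- pad3 (a point): centre of a round dark pad, 64 mm across, flush with the top of the kiln floor slab (a fixed pale slab 240 x 240 x 15 mm); the four pads form a square of 170 mm, and this point lies on the slab's top, 15 mm above the table. The point's axes are the slab's: x and y along its edges, z up.
- board: ware board on which the posts lie: fixed plywood, 300 mm (x) by 380 mm (y), 9 mm thick; origin at the centre of its underside, on the table.
- damper: damper control box: fixed grey box, 130 mm (x) by 120 mm (y), 50 mm high, beside the kiln floor; origin at the centre of its underside. The knob is on its top on the side away from the kiln floor (28 mm from the middle towards +y), the scale with pointer and mark on the side next to the kiln floor (-y); the scale runs along x.
- knob (a joint): turn of the damper knob in rad, growing clockwise as seen from above, range 0 to 8; it starts between 0 and 1, stays where it is left and takes about 0.05 N m. Each rad moves the pointer 7 mm along the box's +x; the pointer always has to move towards +x from its start.
- knob_grip (a point): point on the knob's upright axis, at half height of its bar grip, where to grip it. The bar is 50 mm long, 14 mm thick and spans 15 mm below to 14 mm above this point; the point is 80 mm above the table. The point turns with the knob: its x axis lies along the bar, its z axis up.
- pointer_tip (a point): tip of the dark steel pointer, 3 mm wide, that slides along the scale (box x) as the knob turns; 54 mm above the table.
- mark_tip (a point): front end of the small steel mark clip, 4 mm wide, fixed on the scale; its place along the scale differs from start to start. It faces the pointer's tip; its x axis is the scale's direction. Pointer and mark are lined up when the pointer's tip and this point have the same x in this frame.
- bowl: bystander: raw clay bowl, 90 mm across, 55 mm high, origin at the centre of its underside; leave alone.
- glaze: bystander: closed glaze jar, 72 mm across, 90 mm high, origin at the centre of its underside; leave alone.
Not all that is in view belongs to the job. What is shaped like the post3 but purple, turquoise or yellow is not meant.

How it is judged:
By the outcome, as a careful person would: the job done as asked, in the order asked, and still so for the second after the job is handed in, with the robot touching nothing.
Of post0, post1, post2, post3 only 3 to 4 are there at a start; the rules pass over those that are not, and their reading is None.
At some moment in a run one of post0, post1, post2, post3 may be knocked a few centimetres aside while the robot is not near it.
Once in a run the grip may slacken for a moment while it holds something.
It also fails if it takes over 210 s, if anything falls off the work surface, if the arm or the gripper's body presses on something with over 40 N, if the wrist force passes 120 N, or if a joint passes its speed limit or range.

## Working session

There is one attempt and no reset: what is moved stays moved. The work goes in short steps, Python scripts to look and compute and a tool call to move; the robot and the scene stay as the last step left them, time stands still between calls to the robot, and variables do not carry over. Pictures are saved under pics/ and viewed, about 12 in all and at most 16, crops included, and the job is handed in when it is done.

Besides the shell and the picture viewer there is one more tool, called after ">>>" as name(argument=value, ...), one argument or row to a line, values as JSON. play_rows: Moves the arm, as the interface text tells. Its arguments: {"type":"object","properties":{"motion":{"type":"array","items":{"type":"object","properties":{"fingers":{"type":"number"},"translation":{"type":"array","items":{"type":"number"}},"roll":{"type":"number"}}}}},"required":["motion"]}

```bash
mkdir -p pics; cat > h.py <<'E'
import numpy as np, cv2
from workcell import bot
from scipy.spatial.transform import Rotation as R
def snap(name,fn=None):
    c=bot.camera(name); 
    if fn: cv2.imwrite('pics/'+fn,c['pixels'][:,:,::-1])
    return c
def px2w(c,u,v,z):
    K=np.array(c['intrinsics']);T=np.array(c['world_to_cam'])
    d=T[:3,:3].T@np.linalg.solve(K,[u,v,1]);o=-T[:3,:3].T@T[:3,3]
    return o+d*(z-o[2])/d[2]
def w2px(c,p):
    K=np.array(c['intrinsics']);T=np.array(c['world_to_cam'])
    q=K@(T[:3,:3]@np.array(p)+T[:3,3]);return q[:2]/q[2]
E
python3 - <<'E'
from h import *
import pickle
cs={n:snap(n,n+'0.png') for n in('scene','side','wrist')}
pickle.dump(cs,open('c0.pkl','wb'))
for n in cs:
    T=np.array(cs[n]['world_to_cam']);print(n,-T[:3,:3].T@T[:3,3],T[2,:3])
a=cv2.imread('pics/scene0.png');cv2.imwrite('pics/sc0.png',cv2.resize(a,(800,600)))
print(bot.get_obs())
E
```

```text
scene [ 1.10577393 -0.81387702  1.29335162] [-0.39408139  0.45870319 -0.79642403]
side [ 0.42444285 -1.02389477  1.18570806] [ 0.05618953  0.63570567 -0.76988378]
wrist [0.15467664 0.48250544 0.37400893] [ 0.26964823 -0.13607698 -0.9532958 ]
{'clock': 0.15, 'joint_pos': array([ 1.10799429e+00,  2.41211152e-01,  4.02441477e-03,  1.33521378e+00,
       -1.01253218e-05,  1.57079606e+00]), 'joint_vel': array([ 1.45054374e-03, -1.14520390e-03,  3.14059666e-03, -7.03389602e-05,
        1.79444111e-03, -2.74161848e-03]), 'tau': array([ 9.43938612e-04, -3.72636616e+01,  2.52638251e+01,  1.23539273e-02,
        5.49699712e-05, -7.76642025e-06]), 'eef_pos': array([0.22302287, 0.44698368, 0.24462829]), 'tool_rot': array([ 8.50428113e-01,  5.26090658e-01, -6.79459107e-04,  4.26278858e-04]), 'ft_force': array([-1.11549043, -0.06339851,  0.01539856]), 'ft_torque': array([ 0.01391269, -0.0142227 ,  0.03568046]), 'grip_width': 0.08568173794646633}
```

View pics/sc0.png

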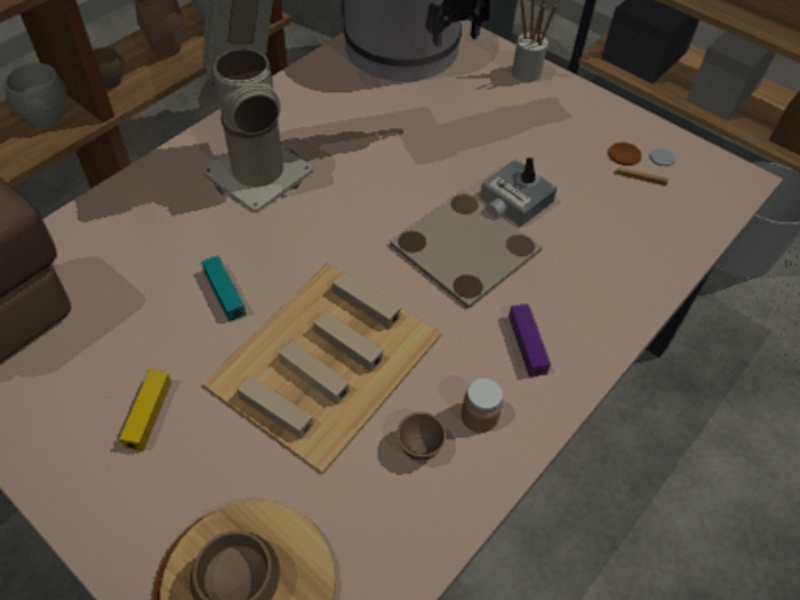

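View pics/side0.png

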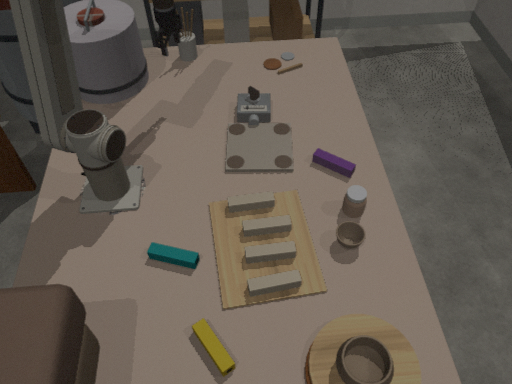

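The scene shows four pale posts lying on the board (full-size px about (370,300), (348,340), (312,370), (275,405)). The slab has four dark pads, and the damper box with its knob is beyond it. Next I'll rectify both regions.

```bash
cat >> h.py <<'E'
def rect(c,x0,x1,y0,y1,z,s):
    # image: col -> x, row -> y descending; s px per m
    W,H=int((x1-x0)*s),int((y1-y0)*s)
    pts=[(x0,y1),(x1,y1),(x1,y0),(x0,y0)]
    src=np.float32([w2px(c,(*p,z)) for p in pts]);dst=np.float32([(0,0),(W,0),(W,H),(0,H)])
    M=cv2.getPerspectiveTransform(src,dst)
    return cv2.warpPerspective(c['pixels'][:,:,::-1].copy(),M,(W,H),flags=cv2.INTER_CUBIC)
def grid(im,x0,y1,s,step=0.05):
    H,W=im.shape[:2]
    for i in range(-40,60):
        for a in (0,1):
            v=i*step;p=int(round((v-x0)*s)) if a==0 else int(round((y1-v)*s))
            if 0<=p<(W if a==0 else H):
                cv2.line(im,(p,0) if a==0 else (0,p),(p,H) if a==0 else (W,p),(0,255,0),1)
                cv2.putText(im,'%.2f'%v,(p+1,8) if a==0 else (0,p-1),0,.3,(0,0,255),1)
    return im
E
python3 - <<'E'
from h import *
import pickle
cs=pickle.load(open('c0.pkl','rb'))
c=cs['scene'];c2=cs['side']
for cc in(c,c2):
    print([px2w(cc,u,v,0.009)[:2].round(3) for u,v in ([(331*.64,266*.64),(440*.64,334*.64),(322*.64,466*.64),(203*.64,385*.64)] if cc is c else [(209,201),(297,193),(322,290),(224,302)])])
print([px2w(c,u*.64,v*.64,.015)[:2].round(3) for u,v in [(464,204),(412,241),(468,286),(519,245)]])
print([px2w(c2,u,v,.015)[:2].round(3) for u,v in [(236,129),(236,162),(283,162),(282,129)]])
x0,x1,s=.25,.70,900
A=grid(rect(c,x0,x1,-.32,.1,.047,s),x0,.1,s)
B=grid(rect(c2,x0,x1,-.32,.1,.047,s),x0,.1,s)
cv2.imwrite('pics/postsr.png',np.hstack([A,B])[:, :810][:,:800] if 0 else cv2.resize(np.hstack([A,B]),(800,374)))
E
```

```text
[array([ 0.337, -0.095]), array([ 0.625, -0.073]), array([ 0.649, -0.439]), array([ 0.362, -0.474])]
[array([ 0.329, -0.092]), array([ 0.625, -0.087]), array([ 0.645, -0.447]), array([ 0.365, -0.457])]
[array([0.438, 0.243]), array([0.423, 0.075]), array([0.593, 0.059]), array([0.606, 0.227])]
[array([0.438, 0.24 ]), array([0.428, 0.07 ]), array([0.594, 0.053]), array([0.611, 0.223])]
```

View pics/postsr.png

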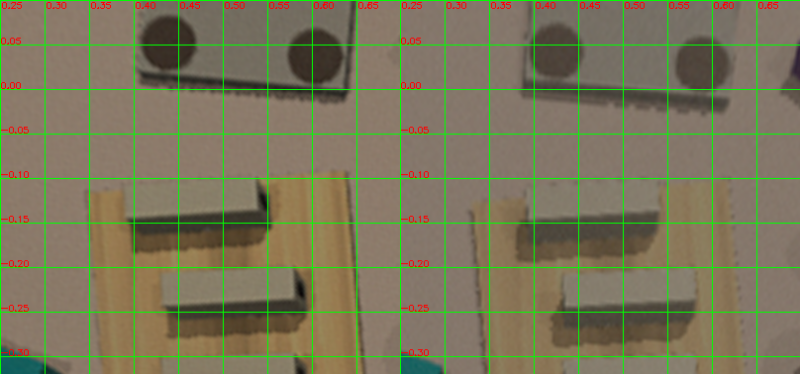

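Rectified posts agree between the two cameras. The first is at x 0.39–0.54, y≈-0.12. Now I'll segment all four tops and fit the pads.

```bash
cat >> h.py <<'E'
def posts(c,z=.047,reg=(.3,.7,-.5,-.06)):
    s=1000;x0,x1,y0,y1=reg
    im=rect(c,x0,x1,y0,y1,z,s);h=cv2.cvtColor(im,cv2.COLOR_BGR2HSV)
    m=((h[...,1]<65)&(h[...,2]>115)).astype(np.uint8)
    m=cv2.morphologyEx(m,cv2.MORPH_OPEN,np.ones((9,9)))
    out=[]
    for k in cv2.findContours(m,cv2.RETR_EXTERNAL,cv2.CHAIN_APPROX_NONE)[0]:
        if not 2500<cv2.contourArea(k)<9500: continue
        (u,v),(w,hh),a=cv2.minAreaRect(k)
        if w<hh: w,hh,a=hh,w,a-90
        out.append((round(x0+u/s,4),round(y1-v/s,4),round(w),round(hh),round(-((a+90)%180-90),1)))
    return out,im,m
E
python3 - <<'E'
from h import *
import pickle
cs=pickle.load(open('c0.pkl','rb'))
for n in('scene','side'):
    o,im,m=posts(cs[n]);h=cv2.cvtColor(im,cv2.COLOR_BGR2HSV)
    if n=='scene': print('hsv post',h[int(1000*(-.06+.12)),int(1000*(.47-.3))],'board',h[40,300],h[200,60])
    print(n,*o,sep='\n ')
    g=rect(cs[n],.35,.68,0,.30,.015,1000);hg=cv2.cvtColor(g,cv2.COLOR_BGR2HSV)[...,2]
    for p in [(.438,.241),(.425,.072),(.593,.056),(.608,.225)]:
        u,v=int((p[0]-.35)*1000),int((.3-p[1])*1000)
        w=hg[v-48:v+48,u-48:u+48];k=(w<np.percentile(w,10)*1.35).astype(np.uint8)
        cc=max(cv2.findContours(k,0,1)[0],key=cv2.contourArea);(a,b),ax,_=cv2.fitEllipse(cc)
        print(' pad',round(.35+(u-48+a)/1000,4),round(.3-(v-48+b)/1000,4),np.round(ax))
s=1700
A=[grid(rect(cs[n],.42,.65,.24,.42,.05,s),.42,.42,s,.02) for n in('scene','side')]
cv2.imwrite('pics/damp.png',np.hstack(A))
E
```

```text
hsv post [ 20  60 136] board [ 21 111 152] [ 17  86 128]
scene
 (0.556, -0.476, 284, 46, -0.0)
 (0.5034, -0.4203, 140, 35, 6.6)
 (0.5059, -0.2214, 146, 34, 3.2)
 pad 0.437 0.2437 [62. 64.]
 pad 0.4222 0.074 [60. 61.]
 pad 0.5914 0.0585 [61. 61.]
 pad 0.6132 0.2241 [67. 83.]
side
 (0.509, -0.4201, 148, 36, 7.0)
 (0.5079, -0.3181, 147, 36, 2.4)
 (0.507, -0.222, 148, 36, 3.1)
 pad 0.4455 0.2499 [65. 91.]
 pad 0.4262 0.0596 [80. 87.]
 pad 0.5901 0.0453 [75. 92.]
 pad 0.6093 0.226 [65. 65.]
```

View pics/damp.png

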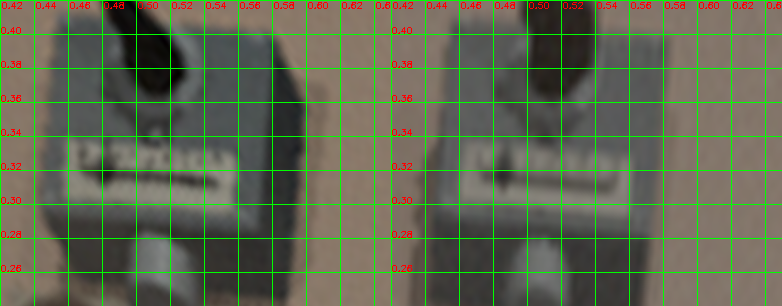

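```bash
cat >> h.py <<'E'
def pose():
    o=bot.get_obs();X=R.from_quat(o['tool_rot']).as_matrix()[:,0]
    return o,o['eef_pos'],np.degrees(np.arctan2(X[1],X[0]))
def plan(*wps):
    "waypoints x,y,z,theta(deg of tool x in world) -> translation cm, roll deg from the present pose"
    o,p,t=pose();r=np.radians(t)
    M=np.array([[np.cos(r),np.sin(r),0],[np.sin(r),-np.cos(r),0],[0,0,-1]]).T
    print('t',o['clock'],'p',p.round(4),'th',round(t,2),'F',o['ft_force'].round(2),'w',round(o['grip_width'],4),'j6',o['joint_pos'][5].round(2))
    for w in wps:
        d=M@(np.array(w[:3])-p)*100;roll=(t-w[3]+180)%360-180
        print(w,'->',d.round(2).tolist(),round(roll,1),'rows>=',int(np.ceil(max(np.linalg.norm(d)/4.17,abs(roll)/7.16))))
E
python3 -c "
from h import *
plan((.515,-.117,.22,94))"
```

```text
t 0.15 p [0.223  0.447  0.2446] th 63.48 F [-1.12 -0.06  0.02] w 0.0857 j6 1.57
(0.515, -0.117, 0.22, 94) -> [-37.43, 51.31, 2.46] -30.5 rows>= 16
```

>>> play_rows(
  motion=[
    {"translation": [-37.4, 51.3, 2.5], "roll": -30.5, "fingers": -1},
    {"translation": [-37.4, 51.3, 2.5], "roll": -30.5, "fingers": -1},
    {"translation": [-37.4, 51.3, 2.5], "roll": -30.5, "fingers": -1},
    {"translation": [-37.4, 51.3, 2.5], "roll": -30.5, "fingers": -1},
    {"translation": [-37.4, 51.3, 2.5], "roll": -30.5, "fingers": -1},
    {"translation": [-37.4, 51.3, 2.5], "roll": -30.5, "fingers": -1},
    {"translation": [-37.4, 51.3, 2.5], "roll": -30.5, "fingers": -1},
    {"translation": [-37.4, 51.3, 2.5], "roll": -30.5, "fingers": -1},
    {"translation": [-37.4, 51.3, 2.5], "roll": -30.5, "fingers": -1},
    {"translation": [-37.4, 51.3, 2.5], "roll": -30.5, "fingers": -1},
    {"translation": [-37.4, 51.3, 2.5], "roll": -30.5, "fingers": -1},
    {"translation": [-37.4, 51.3, 2.5], "roll": -30.5, "fingers": -1},
    {"translation": [-37.4, 51.3, 2.5], "roll": -30.5, "fingers": -1},
    {"translation": [-37.4, 51.3, 2.5], "roll": -30.5, "fingers": -1},
    {"translation": [-37.4, 51.3, 2.5], "roll": -30.5, "fingers": -1},
    {"translation": [-37.4, 51.3, 2.5], "roll": -30.5, "fingers": -1},
    {"translation": [-37.4, 51.3, 2.5], "roll": -30.5, "fingers": -1},
    {"translation": [-37.4, 51.3, 2.5], "roll": -30.5, "fingers": -1},
    {"translation": [-37.4, 51.3, 2.5], "roll": -30.5, "fingers": -1},
  ],
)

```text
clock: 1.73
eef_pos: [0.5146, -0.1159, 0.2197]
tool_rot: [0.682, 0.731, -0.0, -0.001]
ft_force: [0.4, 0.5, 0.4]
grip_width: 0.0856
```

```bash
python3 -c "
from h import *
plan((.515,-.117,.22,94))
c=snap('wrist')
x0,x1,y0,y1,s=.33,.63,-.32,.08,1000
a=grid(rect(c,x0,x1,y0,y1,.047,s),x0,y1,s)
cv2.imwrite('pics/w1.png',np.hstack([cv2.resize(c['pixels'][:,:,::-1],(500,375)),a[:375]]))
print(posts(c,reg=(.33,.63,-.3,-.06))[0])"
```

```text
t 1.7333 p [ 0.5146 -0.1159  0.2197] th 93.97 F [0.36 0.52 0.43] w 0.0856 j6 -0.29
(0.515, -0.117, 0.22, 94) -> [-0.11, 0.03, -0.03] -0.0 rows>= 1
[(0.5087, -0.2199, 147, 37, 3.1), (0.4663, -0.1211, 149, 37, 3.9), (0.4865, -0.133, 285, 146, -0.0)]
```

View pics/w1.png

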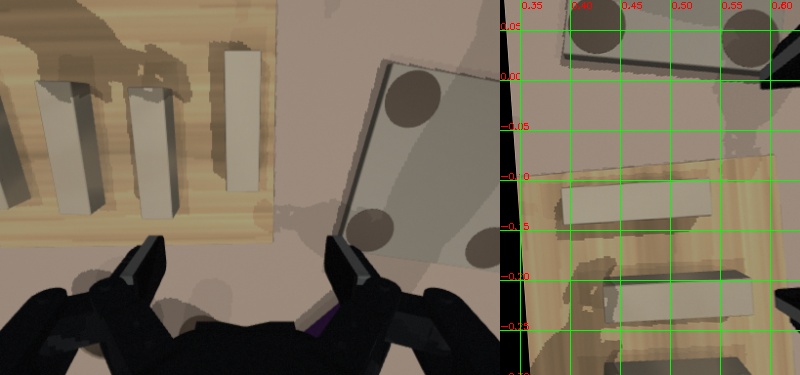

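The wrist view confirms that post A is at (0.466,-0.121) at 3.9°, 149×37 mm. I'll descend on its +x end.

```bash
python3 -c "
from h import *
plan((.521,-.1173,.06,93.9),(.521,-.1173,.024,93.9))"
```

```text
t 1.7833 p [ 0.5146 -0.1154  0.22  ] th 94.03 F [-0.23  0.1   0.03] w 0.0852 j6 -0.29
(0.521, -0.1173, 0.06, 93.9) -> [-0.23, 0.63, 16.0] 0.1 rows>= 4
(0.521, -0.1173, 0.024, 93.9) -> [-0.23, 0.63, 19.6] 0.1 rows>= 5
```

>>> play_rows(
  motion=[
    {"translation": [-0.2, 0.6, 4], "roll": 0, "fingers": -0.5},
    {"translation": [-0.2, 0.6, 8], "roll": 0, "fingers": -0.5},
    {"translation": [-0.2, 0.6, 12], "roll": 0, "fingers": -0.5},
    {"translation": [-0.2, 0.6, 15], "roll": 0, "fingers": -0.5},
    {"translation": [-0.2, 0.6, 17.5], "roll": 0, "fingers": -0.5},
    {"translation": [-0.2, 0.6, 19], "roll": 0, "fingers": -0.5},
    {"translation": [-0.2, 0.6, 19.6], "roll": 0, "fingers": -0.5},
    {"translation": [-0.2, 0.6, 19.6], "roll": 0, "fingers": -0.5},
    {"translation": [-0.2, 0.6, 19.6], "roll": 0, "fingers": -0.5},
  ],
)

```text
clock: 2.53
eef_pos: [0.5218, -0.1171, 0.0252]
tool_rot: [0.682, 0.732, 0.0, 0.0]
ft_force: [0.4, -0.2, 0.5]
grip_width: 0.064
```

>>> play_rows(
  motion=[
    {"translation": [0, 0, 0], "roll": 0, "fingers": 0},
    {"translation": [0, 0, 0], "roll": 0, "fingers": 0},
    {"translation": [0, 0, 0], "roll": 0, "fingers": 0},
    {"translation": [0, 0, 0], "roll": 0, "fingers": 0},
  ],
)

```text
clock: 2.87
eef_pos: [0.5221, -0.1181, 0.0253]
tool_rot: [0.682, 0.731, 0.0, 0.001]
ft_force: [0.3, 0.1, 0.3]
grip_width: 0.0427
```

>>> play_rows(
  motion=[
    {"translation": [0, 0, 0], "roll": 0, "fingers": 0.08},
    {"translation": [0, 0, 0], "roll": 0, "fingers": 0.08},
    {"translation": [0, 0, 0], "roll": 0, "fingers": 0.08},
  ],
)

```text
clock: 3.12
eef_pos: [0.5214, -0.118, 0.0244]
tool_rot: [0.682, 0.731, 0.0, 0.0]
ft_force: [0.7, -1.1, -0.6]
grip_width: 0.0393
```

>>> play_rows(
  motion=[
    {"translation": [0, 0, 0], "roll": 0, "fingers": 0.12},
    {"translation": [0, 0, 0], "roll": 0, "fingers": 0.12},
    {"translation": [0, 0, 0], "roll": 0, "fingers": 0.12},
  ],
)

```text
clock: 3.37
eef_pos: [0.5215, -0.1181, 0.0245]
tool_rot: [0.682, 0.731, -0.0, 0.0]
ft_force: [0.4, -1.6, 1.8]
grip_width: 0.0378
```

>>> play_rows(
  motion=[
    {"translation": [0, -0.1, -0.5], "roll": 0, "fingers": 0.12},
    {"translation": [0, -0.2, -1.0], "roll": 0, "fingers": 0.12},
    {"translation": [0, -0.3, -1.5], "roll": 0, "fingers": 0.12},
    {"translation": [0, -0.5, -2.0], "roll": 0, "fingers": 0.12},
    {"translation": [0, -0.5, -2.0], "roll": 0, "fingers": 0.12},
    {"translation": [0, -0.5, -2.0], "roll": 0, "fingers": 0.12},
  ],
)

```text
clock: 3.87
eef_pos: [0.5163, -0.1182, 0.0448]
tool_rot: [0.682, 0.731, 0.0, 0.0]
ft_force: [-0.9, 0.2, -1.4]
grip_width: 0.0378
```

```bash
python3 -c "
from h import *
plan()
a=snap('scene');b=snap('side')
w=snap('wrist')
A=cv2.resize(a['pixels'][150:290,120:300,::-1],(400,311));B=cv2.resize(w['pixels'][:,:,::-1],(400,311))
cv2.imwrite('pics/l1.png',np.hstack([A,B]))"
```

```text
t 3.8667 p [ 0.5163 -0.1182  0.0448] th 93.98 F [-0.9   0.19 -1.37] w 0.0378 j6 -0.29
```

View pics/l1.png

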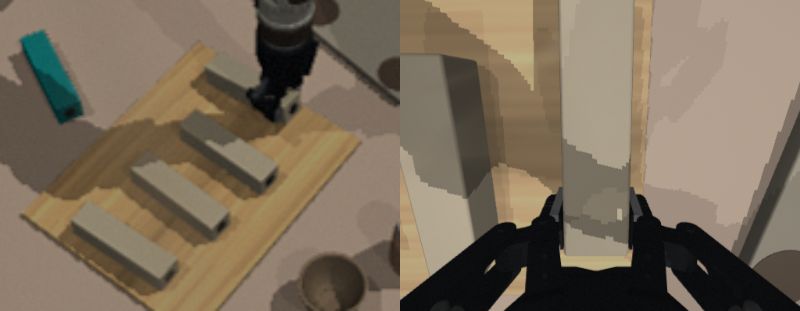

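>>> play_rows(
  motion=[
    {"translation": [0, -0.2, -0.8], "roll": 0, "fingers": 0.12},
    {"translation": [0, -0.5, -1.6], "roll": 0, "fingers": 0.12},
    {"translation": [0, -1.0, -2.3], "roll": 0, "fingers": 0.12},
    {"translation": [0, -1.6, -3.3], "roll": 0, "fingers": 0.12},
    {"translation": [0, -2.3, -4.2], "roll": 0, "fingers": 0.12},
    {"translation": [0, -3.1, -5.1], "roll": 0, "fingers": 0.12},
    {"translation": [0, -3.9, -5.9], "roll": 0, "fingers": 0.12},
    {"translation": [0, -3.9, -5.9], "roll": 0, "fingers": 0.12},
    {"translation": [0, -3.9, -5.9], "roll": 0, "fingers": 0.12},
  ],
)

```text
clock: 4.77
eef_pos: [0.4771, -0.1211, 0.1043]
tool_rot: [0.682, 0.731, 0.0, 0.001]
ft_force: [-0.7, 0.1, -1.3]
grip_width: 0.0379
```

```bash
python3 -c "
from h import *
plan()
a=snap('scene');w=snap('wrist')
A=cv2.resize(a['pixels'][130:270,160:300,::-1],(400,400));B=cv2.resize(w['pixels'][:,:,::-1],(400,300))
cv2.imwrite('pics/l2.png',np.hstack([A,cv2.copyMakeBorder(B,0,100,0,0,0)]))"
```

```text
t 4.7667 p [ 0.4771 -0.1211  0.1043] th 93.95 F [-0.68  0.12 -1.32] w 0.0379 j6 -0.32
```

View pics/l2.png

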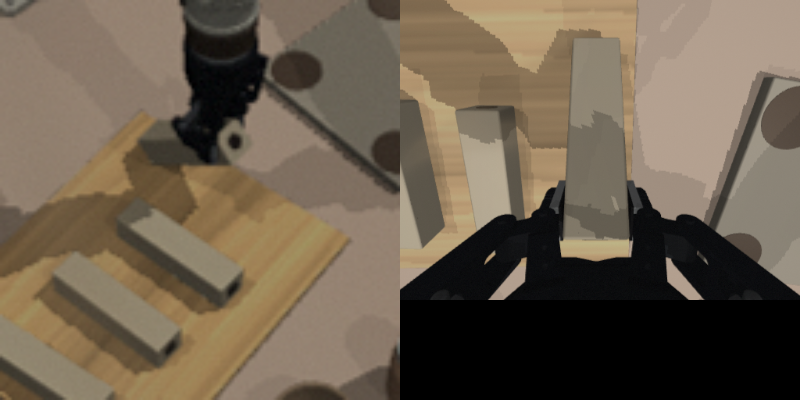

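Post A pivots as wanted: the far end stays on the board while the near end rises. I'll continue to upright, let it settle, then grip firmly.

>>> play_rows(
  motion=[
    {"translation": [0, -0.9, -0.7], "roll": 0, "fingers": 0.12},
    {"translation": [0, -1.8, -1.3], "roll": 0, "fingers": 0.12},
    {"translation": [0, -2.8, -1.9], "roll": 0, "fingers": 0.12},
    {"translation": [0, -3.9, -2.4], "roll": 0, "fingers": 0.12},
    {"translation": [0, -5.0, -2.7], "roll": 0, "fingers": 0.12},
    {"translation": [0, -6.1, -3.0], "roll": 0, "fingers": 0.12},
    {"translation": [0, -7.2, -3.1], "roll": 0, "fingers": 0.12},
    {"translation": [0, -8.4, -3.2], "roll": 0, "fingers": 0.12},
    {"translation": [0, -9.5, -3.2], "roll": 0, "fingers": 0.12},
    {"translation": [0, -10.2, -3.1], "roll": 0, "fingers": 0.12},
    {"translation": [0, -10.7, -3.0], "roll": 0, "fingers": 0.12},
    {"translation": [0, -10.8, -3.0], "roll": 0, "fingers": 0.12},
    {"translation": [0, -10.8, -3.0], "roll": 0, "fingers": 0.12},
  ],
)

```text
clock: 5.95
eef_pos: [0.3696, -0.1285, 0.1332]
tool_rot: [0.682, 0.731, 0.0, 0.0]
ft_force: [-0.1, -0.2, -4.3]
grip_width: 0.0382
```

>>> play_rows(
  motion=[
    {"translation": [0, 0, 0], "roll": 0, "fingers": 0.0},
    {"translation": [0, 0, 0], "roll": 0, "fingers": 0.0},
    {"translation": [0, 0, 0], "roll": 0, "fingers": 0.0},
    {"translation": [0, 0, 0], "roll": 0, "fingers": 0.0},
  ],
)

```text
clock: 6.28
eef_pos: [0.3707, -0.1286, 0.1338]
tool_rot: [0.682, 0.731, 0.0, 0.001]
ft_force: [0.6, -0.7, -0.6]
grip_width: 0.0429
```

```bash
python3 -c "
from h import *
plan((.437,.2437,.30,94))
a=snap('scene');w=snap('wrist')
A=cv2.resize(a['pixels'][130:270,160:300,::-1],(400,400));B=cv2.resize(w['pixels'][:,:,::-1],(400,300))
cv2.imwrite('pics/l3.png',np.hstack([A,cv2.copyMakeBorder(B,0,100,0,0,0)]))"
```

```text
t 6.2833 p [ 0.3707 -0.1286  0.1338] th 94.0 F [ 0.65 -0.75 -0.64] w 0.0429 j6 -0.4
(0.437, 0.2437, 0.3, 94) -> [36.68, 9.21, -16.62] 0.0 rows>= 10
```

View pics/l3.png

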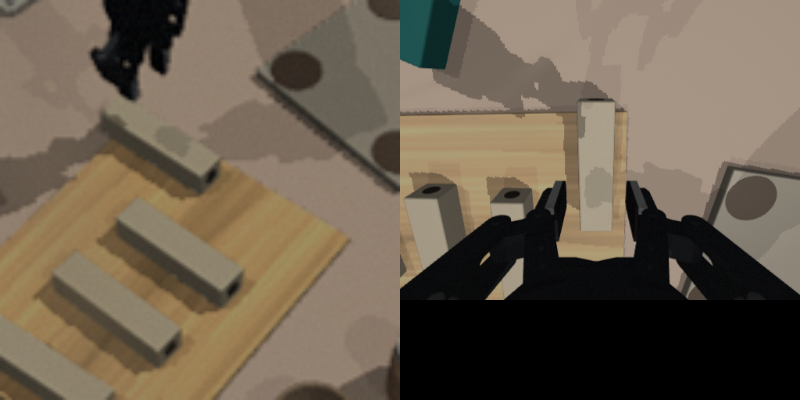

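Post A fell back flat because it was still tilted and hanging when released: Fz was -4.3, the full weight, so the real pivot radius was lower than I assumed. I'll re-measure from above and retry, lowering onto the board before release.

>>> play_rows(
  motion=[
    {"translation": [0, 4, -4], "roll": 0, "fingers": -0.5},
    {"translation": [0, 8, -8], "roll": 0, "fingers": -0.5},
    {"translation": [0, 12, -9], "roll": 0, "fingers": -0.5},
    {"translation": [0, 12, -9], "roll": 0, "fingers": -0.5},
    {"translation": [0, 12, -9], "roll": 0, "fingers": -0.5},
  ],
)

```text
clock: 6.8
eef_pos: [0.4959, -0.1203, 0.2263]
tool_rot: [0.681, 0.732, 0.003, 0.004]
ft_force: [1.0, -0.5, 0.3]
grip_width: 0.064
```

```bash
python3 -c "
from h import *
plan()
for n in ('wrist','scene','side'): print(n,posts(snap(n),reg=(.26,.66,-.47,-.06))[0])"
```

```text
t 6.8 p [ 0.4959 -0.1203  0.2263] th 94.09 F [ 1.05 -0.45  0.28] w 0.064 j6 -0.31
wrist [(0.5085, -0.3162, 149, 38, 2.5), (0.635, -0.3355, 191, 48, 90.0), (0.5078, -0.2199, 149, 38, 3.2), (0.3966, -0.126, 135, 42, 1.0)]
scene [(0.5079, -0.4199, 148, 35, 6.8), (0.5241, -0.3173, 114, 35, 2.5), (0.5064, -0.2215, 147, 35, 2.9)]
side [(0.5088, -0.4203, 149, 37, 6.8), (0.5084, -0.3184, 148, 36, 2.4), (0.5075, -0.2222, 149, 37, 3.1)]
```

```bash
python3 -c "
from h import *
x0,x1,y0,y1,s=.28,.55,-.22,-.04,1400
c=snap('wrist')
a=grid(rect(c,x0,x1,y0,y1,.047,s),x0,y1,s,.02)
h=cv2.cvtColor(rect(c,x0,x1,y0,y1,.047,s),cv2.COLOR_BGR2HSV)
cv2.imwrite('pics/w2.png',np.hstack([a,rect(snap('side'),x0,x1,y0,y1,.047,s)]))"
```

```text
(no output)
```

View pics/w2.png

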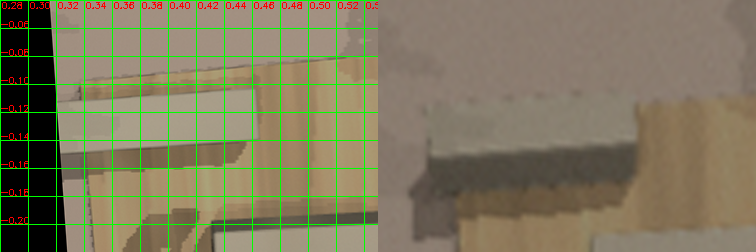

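```bash
python3 -c "
from h import *
plan((.332,-.1293,.1,94),(.332,-.1293,.022,94))"
```

```text
t 7.05 p [ 0.4879 -0.12    0.2223] th 93.96 F [ 0.4  -0.47  0.46] w 0.0643 j6 -0.31
(0.332, -0.1293, 0.1, 94) -> [0.15, -15.61, 12.23] -0.0 rows>= 5
(0.332, -0.1293, 0.022, 94) -> [0.15, -15.61, 20.03] -0.0 rows>= 7
```

>>> play_rows(
  motion=[
    {"translation": [0.2, -4, 1], "roll": 0, "fingers": -0.4},
    {"translation": [0.2, -8, 2], "roll": 0, "fingers": -0.4},
    {"translation": [0.2, -12, 4], "roll": 0, "fingers": -0.4},
    {"translation": [0.2, -15, 7], "roll": 0, "fingers": -0.4},
    {"translation": [0.2, -15.6, 11], "roll": 0, "fingers": -0.4},
    {"translation": [0.2, -15.6, 15], "roll": 0, "fingers": -0.4},
    {"translation": [0.2, -15.6, 18], "roll": 0, "fingers": -0.4},
    {"translation": [0.2, -15.6, 19.5], "roll": 0, "fingers": -0.4},
    {"translation": [0.2, -15.6, 20], "roll": 0, "fingers": 0},
    {"translation": [0.2, -15.6, 20], "roll": 0, "fingers": 0.05},
    {"translation": [0.2, -15.6, 20], "roll": 0, "fingers": 0.08},
    {"translation": [0.2, -15.6, 20], "roll": 0, "fingers": 0.1},
    {"translation": [0.2, -15.6, 20], "roll": 0, "fingers": 0.12},
    {"translation": [0.2, -15.6, 20], "roll": 0, "fingers": 0.12},
  ],
)

```text
clock: 8.22
eef_pos: [0.3346, -0.1294, 0.0244]
tool_rot: [0.682, 0.731, 0.0, 0.001]
ft_force: [-1.8, -1.2, 6.3]
grip_width: 0.0379
```

>>> play_rows(
  motion=[
    {"translation": [0, 0.2, -0.8], "roll": 0, "fingers": 0.12},
    {"translation": [0, 0.4, -1.5], "roll": 0, "fingers": 0.12},
    {"translation": [0, 0.6, -2.2], "roll": 0, "fingers": 0.12},
    {"translation": [0, 1.0, -3.2], "roll": 0, "fingers": 0.12},
    {"translation": [0, 1.5, -4.2], "roll": 0, "fingers": 0.12},
    {"translation": [0, 2.2, -5.2], "roll": 0, "fingers": 0.12},
    {"translation": [0, 2.8, -6.1], "roll": 0, "fingers": 0.12},
    {"translation": [0, 3.6, -7.0], "roll": 0, "fingers": 0.12},
    {"translation": [0, 4.5, -7.7], "roll": 0, "fingers": 0.12},
    {"translation": [0, 5.4, -8.4], "roll": 0, "fingers": 0.12},
    {"translation": [0, 6.3, -9.0], "roll": 0, "fingers": 0.12},
    {"translation": [0, 6.3, -9.0], "roll": 0, "fingers": 0.12},
  ],
)

```text
clock: 9.22
eef_pos: [0.3991, -0.1246, 0.1148]
tool_rot: [0.682, 0.732, 0.001, 0.002]
ft_force: [0.7, -0.7, -3.4]
grip_width: 0.038
```

```bash
python3 -c "
from h import *
plan()
w=snap('wrist')
cv2.imwrite('pics/l4.png',w['pixels'][:,:,::-1])"
```

```text
t 9.2167 p [ 0.3991 -0.1246  0.1148] th 94.05 F [ 0.7  -0.66 -3.44] w 0.038 j6 -0.37
```

View pics/l4.png

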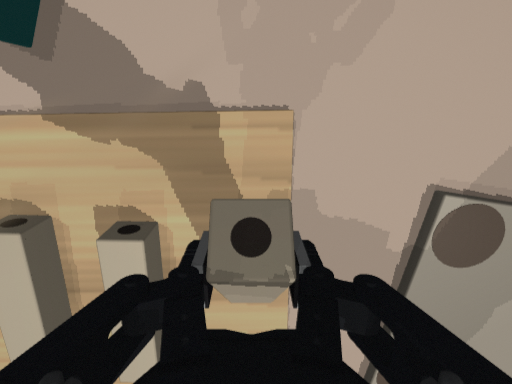

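Looking down, I see the post's end face (hole at px (251,237)) with a sliver of side face, so it's about 60–70° up. I'll continue over the arc and press down lightly onto the board.

>>> play_rows(
  motion=[
    {"translation": [0, 1.0, -0.4], "roll": 0, "fingers": 0.12},
    {"translation": [0, 2.1, -0.8], "roll": 0, "fingers": 0.12},
    {"translation": [0, 3.2, -1.1], "roll": 0, "fingers": 0.12},
    {"translation": [0, 4.3, -1.3], "roll": 0, "fingers": 0.12},
    {"translation": [0, 5.4, -1.5], "roll": 0, "fingers": 0.12},
    {"translation": [0, 6.5, -1.5], "roll": 0, "fingers": 0.12},
    {"translation": [0, 7.6, -1.4], "roll": 0, "fingers": 0.12},
    {"translation": [0, 8.6, -1.3], "roll": 0, "fingers": 0.12},
    {"translation": [0, 8.6, -1.3], "roll": 0, "fingers": 0.12},
    {"translation": [0, 8.6, -1.3], "roll": 0, "fingers": 0.12},
  ],
)

```text
clock: 10.1
eef_pos: [0.484, -0.1186, 0.1273]
tool_rot: [0.682, 0.731, 0.001, 0.001]
ft_force: [2.8, 0.8, 4.9]
grip_width: 0.0377
```

```bash
python3 -c "
from h import *
plan()
w=snap('wrist');s=snap('side');c=snap('scene')
A=cv2.resize(w['pixels'][:,:,::-1],(420,315));u=w2px(s,(.45,-.12,.08)).astype(int);v=w2px(c,(.45,-.12,.08)).astype(int);print(u,v)
f=lambda c,u:cv2.resize(c['pixels'][max(u[1]-55,0):u[1]+55,u[0]-33:u[0]+33,::-1],(189,315))
cv2.imwrite('pics/l5.png',np.hstack([A,f(s,u),f(c,v)]))"
```

```text
t 10.1 p [ 0.484  -0.1186  0.1273] th 94.01 F [2.79 0.77 4.92] w 0.0377 j6 -0.31
[245 191] [231 179]
```

View pics/l5.png

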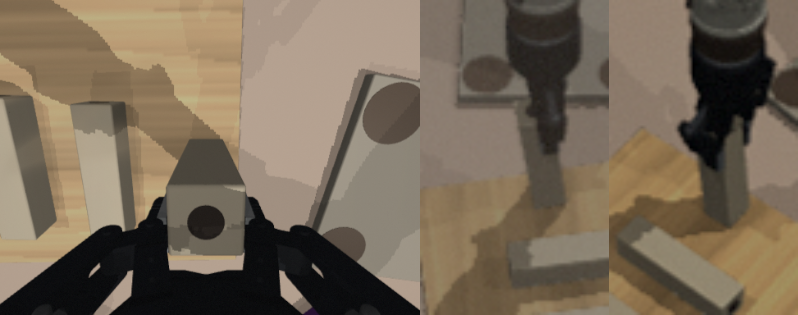

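```bash
cat >> h.py <<'E'
def tilt(c,top,bot,zb=.009):
    "pixels of upper and lower end of the visible -x face edge -> lean (deg, + = top toward +x), foot edge"
    from scipy.optimize import brentq
    b=px2w(c,*bot,zb);f=lambda z:np.linalg.norm(px2w(c,*top,z)-b)-.15
    z=brentq(f,.09,.165) if f(.09)*f(.165)<0 else zb+.15
    t=px2w(c,*top,z);return np.degrees(np.arctan2(t[0]-b[0],t[2]-b[2])),t,b,f(zb+.15)
E
python3 -c "
from h import *
w=snap('wrist')
print(tilt(w,(251,225.5),(250,169.5)))
g=w['pixels'][:,250].astype(int).sum(1); print([ (i,int(g[i])) for i in range(150,330,3)])
plan()"
```

```text
(np.float64(-5.389873099287065), array([ 0.45214494, -0.1197813 ,  0.15833659]), array([ 0.46623478, -0.11953558,  0.009     ]), np.float64(0.0006896527580385614))
[(150, 475), (153, 327), (156, 310), (159, 312), (162, 313), (165, 308), (168, 296), (171, 203), (174, 196), (177, 200), (180, 200), (183, 201), (186, 202), (189, 202), (192, 204), (195, 200), (198, 200), (201, 201), (204, 203), (207, 201), (210, 203), (213, 200), (216, 202), (219, 204), (222, 204), (225, 271), (228, 313), (231, 323), (234, 325), (237, 326), (240, 325), (243, 326), (246, 325), (249, 270), (252, 85), (255, 82), (258, 86), (261, 91), (264, 85), (267, 89), (270, 87), (273, 89), (276, 84), (279, 101), (282, 102), (285, 90), (288, 91), (291, 138), (294, 301), (297, 297), (300, 297), (303, 299), (306, 300), (309, 297), (312, 456), (315, 479), (318, 484), (321, 487), (324, 486), (327, 484)]
t 10.3 p [ 0.4832 -0.1186  0.1273] th 93.99 F [1.49 0.26 4.69] w 0.0381 j6 -0.31
```

Upright except for about 5° of lean (foot edge at x=0.466, top edge at 0.452). I'll push 12 mm further, then release gently.

>>> play_rows(
  motion=[
    {"translation": [0, 0.6, 0.1], "roll": 0, "fingers": 0.12},
    {"translation": [0, 1.2, 0.1], "roll": 0, "fingers": 0.12},
    {"translation": [0, 1.3, 0.1], "roll": 0, "fingers": 0.12},
    {"translation": [0, 1.3, 0.1], "roll": 0, "fingers": 0.12},
  ],
)

```text
clock: 10.63
eef_pos: [0.4947, -0.1178, 0.1251]
tool_rot: [0.682, 0.731, -0.0, -0.0]
ft_force: [-0.7, 0.3, 3.1]
grip_width: 0.0378
```

```bash
cat >> h.py <<'E'
def lean(save=None,zb=.009):
    c=snap('wrist',save);P=c['pixels'].astype(int).sum(2)
    u=int(w2px(c,pose()[1]+[0,0,.02])[0]);g=np.median(P[:,u-6:u+7],axis=1)
    d=np.diff(cv2.GaussianBlur(g.reshape(-1,1),(1,3),0).ravel())
    print('col',u,'edges',[(i,int(d[i])) for i in range(90,330) if abs(d[i])>25 and abs(d[i])==abs(d[i-1:i+2]).max()])
    return c,u
E
python3 -c "
from h import *
plan(); c,u=lean('l6.png')
"
```

```text
t 10.6333 p [ 0.4947 -0.1178  0.1251] th 93.98 F [-0.72  0.33  3.13] w 0.0378 j6 -0.3
col 248 edges [(142, -62), (158, -29), (232, 27), (257, -83), (296, 78), (313, 59)]
```

```bash
python3 -c "
from h import *
c=snap('wrist')
for b in (142.5,158.5): print(b,tilt(c,(248,232),(248,b)))
"
```

```text
142.5 (np.float64(4.876269723117869), array([ 0.46541879, -0.11991194,  0.15844128]), array([ 0.4526695 , -0.12209363,  0.009     ]), np.float64(0.0005336333515870706))
158.5 (np.float64(-0.6107954418980689), array([ 0.46515299, -0.11992485,  0.15898645]), array([ 0.46675196, -0.1211526 ,  0.009     ]), np.float64(1.3614275775064577e-05))
```

>>> play_rows(
  motion=[
    {"translation": [0, 0, 0], "roll": 0, "fingers": 0.05},
    {"translation": [0, 0, 0], "roll": 0, "fingers": 0.05},
    {"translation": [0, 0, 0], "roll": 0, "fingers": 0.05},
    {"translation": [0, 0, 0], "roll": 0, "fingers": 0.4},
    {"translation": [0, 0, 0], "roll": 0, "fingers": 0.4},
    {"translation": [0, 0, 0], "roll": 0, "fingers": 0.4},
    {"translation": [0, 0, 0], "roll": 0, "fingers": 0.4},
  ],
)

```text
clock: 11.32
eef_pos: [0.4952, -0.1177, 0.1251]
tool_rot: [0.682, 0.731, -0.0, -0.0]
ft_force: [0.7, -1.0, -1.4]
grip_width: 0.0374
```

```bash
python3 -c "
from h import *
c,u=lean()
t=px2w(c,u,232,.159);print('top -x edge',t)
plan((.4345,.2425,.19,85),(.437,.2437,.135,85))
"
```

```text
col 248 edges [(141, -64), (158, -28), (233, 27), (258, -102), (297, 78), (315, 71)]
top -x edge [ 0.46557429 -0.11985687  0.159     ]
t 11.3667 p [ 0.4952 -0.1177  0.1251] th 93.98 F [ 1.15 -0.79 -1.37] w 0.0372 j6 -0.3
(0.4345, 0.2425, 0.19, 85) -> [36.35, -3.55, -6.49] 9.0 rows>= 9
(0.437, 0.2437, 0.135, 85) -> [36.46, -3.29, -0.99] 9.0 rows>= 9
```

Gripped firmly and vertical; the post centre is 10 mm from the TCP along -tool y. I'll carry it to pad0 and hover, looking at the pads with the wrist camera.

```bash
python3 -c "
from h import *
plan((.447,.242,.155,85))
"
```

```text
t 11.3667 p [ 0.4952 -0.1177  0.1251] th 93.98 F [ 1.15 -0.79 -1.37] w 0.0372 j6 -0.3
(0.447, 0.242, 0.155, 85) -> [36.22, -2.31, -2.99] 9.0 rows>= 9
```

>>> play_rows(
  motion=[
    {"translation": [0, 0, -1.5], "roll": 0, "fingers": 0.4},
    {"translation": [1, 0, -3], "roll": 0, "fingers": 0.4},
    {"translation": [4, -0.2, -3], "roll": 1, "fingers": 0.4},
    {"translation": [8, -0.5, -3], "roll": 2, "fingers": 0.4},
    {"translation": [12, -0.7, -3], "roll": 3, "fingers": 0.4},
    {"translation": [16, -1, -3], "roll": 4, "fingers": 0.4},
    {"translation": [20, -1.2, -3], "roll": 5, "fingers": 0.4},
    {"translation": [24, -1.5, -3], "roll": 6, "fingers": 0.4},
    {"translation": [28, -1.8, -3], "roll": 7, "fingers": 0.4},
    {"translation": [32, -2, -3], "roll": 8, "fingers": 0.4},
    {"translation": [34.5, -2.2, -3], "roll": 9, "fingers": 0.4},
    {"translation": [36.2, -2.3, -3], "roll": 9, "fingers": 0.4},
    {"translation": [36.2, -2.3, -3], "roll": 9, "fingers": 0.4},
    {"translation": [36.2, -2.3, -3], "roll": 9, "fingers": 0.4},
  ],
)

```text
clock: 12.53
eef_pos: [0.446, 0.2423, 0.1541]
tool_rot: [0.737, 0.676, -0.002, -0.0]
ft_force: [-0.9, -0.3, -5.3]
grip_width: 0.0372
```

```bash
python3 -c "
from h import *
plan((.447,.242,.131,85))
c=snap('wrist','p1.png')
x0,x1,y0,y1,s=.33,.63,.0,.30,1200
a=grid(rect(c,x0,x1,y0,y1,.015,s),x0,y1,s,.05)
cv2.imwrite('pics/p1r.png',np.hstack([a,cv2.resize(c['pixels'][:,:,::-1],(440,360))]))
"
```

```text
t 12.5333 p [0.446  0.2423 0.1541] th 85.13 F [-0.92 -0.32 -5.27] w 0.0372 j6 0.58
(0.447, 0.242, 0.131, 85) -> [-0.02, 0.1, 2.31] 0.1 rows>= 1
```

View pics/p1r.png

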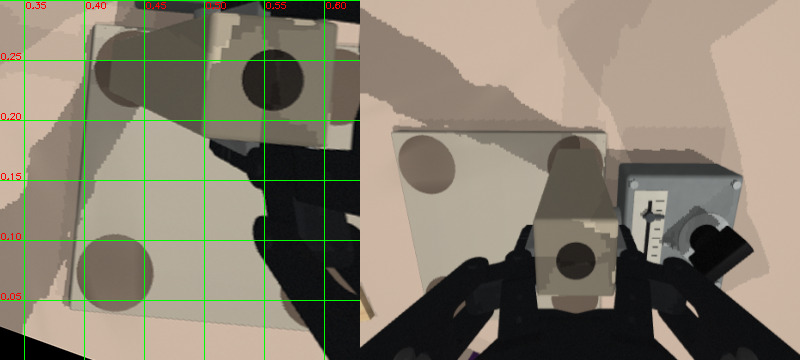

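The view shows the post over pad0, with pad1 clear at (0.4255,0.0725), which gives pad0 ≈ (0.4405,0.242). Now lower.

```bash
python3 -c "
from h import *
c=snap('wrist');plan((.4505,.241,.135,85),(.4505,.241,.130,85))
print(px2w(c,254,160,.038),px2w(c,(576-360)*512/440,219*384/360,.188)); c,u=lean()
"
```

```text
t 12.6333 p [0.4465 0.241  0.1544] th 84.97 F [-0.18 -0.65 -5.15] w 0.0374 j6 0.58
(0.4505, 0.241, 0.135, 85) -> [0.04, 0.4, 1.94] -0.0 rows>= 1
(0.4505, 0.241, 0.13, 85) -> [0.04, 0.4, 2.44] -0.0 rows>= 1
[0.41962777 0.24753266 0.038     ] [0.41744887 0.24526725 0.188     ]
col 247 edges [(134, -69), (138, -39), (140, 59), (144, -55), (233, 31), (258, -114), (297, 87)]
```

>>> play_rows(
  motion=[
    {"translation": [0, 0.4, 0.8], "roll": 0, "fingers": 0.4},
    {"translation": [0, 0.4, 1.5], "roll": 0, "fingers": 0.4},
    {"translation": [0, 0.4, 2.0], "roll": 0, "fingers": 0.4},
    {"translation": [0, 0.4, 2.4], "roll": 0, "fingers": 0.4},
    {"translation": [0, 0.4, 2.4], "roll": 0, "fingers": 0.4},
    {"translation": [0, 0.4, 2.4], "roll": 0, "fingers": 0.4},
  ],
)

```text
clock: 13.18
eef_pos: [0.4512, 0.2409, 0.1311]
tool_rot: [0.738, 0.675, -0.0, 0.0]
ft_force: [0.2, -0.8, -4.1]
grip_width: 0.0374
```

>>> play_rows(
  motion=[
    {"translation": [0, 0, 0], "roll": 0, "fingers": 0.05},
    {"translation": [0, 0, 0], "roll": 0, "fingers": 0},
    {"translation": [0, 0, 0], "roll": 0, "fingers": -0.3},
    {"translation": [0, 0, 0], "roll": 0, "fingers": -0.3},
    {"translation": [0, 0, -1], "roll": 0, "fingers": -0.3},
    {"translation": [0, 0, -4], "roll": 0, "fingers": -0.3},
    {"translation": [0, 0, -8], "roll": 0, "fingers": -0.3},
    {"translation": [0, 0, -10], "roll": 0, "fingers": -0.3},
    {"translation": [0, 0, -10], "roll": 0, "fingers": -0.3},
  ],
)

```text
clock: 13.93
eef_pos: [0.4541, 0.2432, 0.238]
tool_rot: [0.737, 0.676, 0.006, 0.001]
ft_force: [1.7, -0.1, 0.0]
grip_width: 0.0553
```

```bash
cat >> h.py <<'E'
def topc(c,x,y,z=.165):
    "centre of the dark core hole at height z near x,y"
    r=.04;s=2000;im=cv2.cvtColor(rect(c,x-r,x+r,y-r,y+r,z,s),cv2.COLOR_BGR2GRAY)
    k=(im<55).astype(np.uint8);best=None
    for q in cv2.findContours(k,0,1)[0]:
        A=cv2.contourArea(q);(a,b),rr=cv2.minEnclosingCircle(q)
        if A>200 and A>.55*np.pi*rr*rr and (best is None or A>best[2]): best=(x-r+a/s,y+r-b/s,A,rr/s)
    return best
E
python3 -c "
from h import *
plan()
for n in('scene','side','wrist'): print(n,topc(snap(n),.4405,.242))
for n in ('scene','side'): print(n,posts(snap(n),reg=(.26,.66,-.47,-.06))[0])
"
```

```text
t 13.9333 p [0.4541 0.2432 0.238 ] th 84.99 F [ 1.67 -0.09  0.03] w 0.0553 j6 0.58
scene (0.4382989501953125, 0.2428723793029785, 398.5, 0.0067356181144714354)
side (0.4401577186584473, 0.239739933013916, 392.0, 0.006101696491241455)
wrist (0.4415274505615235, 0.24268921661376952, 823.5, 0.008570420265197753)
scene [(0.5074, -0.4198, 148, 35, 7.0), (0.5066, -0.2215, 147, 35, 3.3)]
side [(0.5088, -0.4203, 149, 37, 6.7), (0.5084, -0.3184, 148, 36, 2.4), (0.5073, -0.2221, 148, 36, 3.1)]
```

Post A stands on pad0: core hole at (0.4415,0.2427), pad at (0.4405,0.242). Next is post B, using the same recipe.

```bash
python3 -c "
from h import *
plan((.4526,-.2235,.10,93.1),(.4526,-.2235,.025,93.1))
"
```

```text
t 14.1833 p [0.4504 0.2411 0.23  ] th 84.99 F [-0.41  0.41 -0.59] w 0.0557 j6 0.58
(0.4526, -0.2235, 0.1, 93.1) -> [-46.26, 4.28, 13.0] -8.1 rows>= 12
(0.4526, -0.2235, 0.025, 93.1) -> [-46.26, 4.28, 20.5] -8.1 rows>= 13
```

>>> play_rows(
  motion=[
    {"translation": [-4, 0.4, 0], "roll": -1, "fingers": -0.4},
    {"translation": [-8, 0.8, 0], "roll": -2, "fingers": -0.4},
    {"translation": [-12, 1.1, 0], "roll": -3, "fingers": -0.4},
    {"translation": [-16, 1.5, 0], "roll": -4, "fingers": -0.4},
    {"translation": [-20, 1.9, 1], "roll": -5, "fingers": -0.4},
    {"translation": [-24, 2.3, 2], "roll": -6, "fingers": -0.4},
    {"translation": [-28, 2.7, 3], "roll": -7, "fingers": -0.4},
    {"translation": [-32, 3, 4], "roll": -8, "fingers": -0.4},
    {"translation": [-36, 3.4, 5], "roll": -8.1, "fingers": -0.4},
    {"translation": [-40, 3.8, 6], "roll": -8.1, "fingers": -0.4},
    {"translation": [-43.5, 4.1, 7], "roll": -8.1, "fingers": -0.4},
    {"translation": [-46, 4.3, 8], "roll": -8.1, "fingers": -0.4},
    {"translation": [-46.3, 4.3, 11], "roll": -8.1, "fingers": -0.4},
    {"translation": [-46.3, 4.3, 13], "roll": -8.1, "fingers": -0.4},
    {"translation": [-46.3, 4.3, 13], "roll": -8.1, "fingers": -0.4},
    {"translation": [-46.3, 4.3, 13], "roll": -8.1, "fingers": -0.4},
  ],
)

```text
clock: 15.52
eef_pos: [0.4516, -0.2227, 0.0993]
tool_rot: [0.688, 0.726, -0.001, -0.003]
ft_force: [0.8, 0.6, 0.6]
grip_width: 0.0599
```

```bash
python3 -c "
from h import *
print(posts(snap('side'),reg=(.26,.66,-.47,-.06))[0]);print(posts(snap('wrist'),reg=(.36,.66,-.35,-.1))[0])
plan((.4526,-.2235,.025,93.1))
"
```

```text
[(0.5087, -0.4204, 149, 37, 6.8), (0.5091, -0.3184, 147, 37, 2.4), (0.5082, -0.222, 146, 37, 2.8)]
[(0.4754, -0.317, 82, 37, 2.5), (0.4957, -0.2204, 121, 37, 3.0)]
t 15.6167 p [ 0.454  -0.2233  0.1019] th 93.12 F [ 0.13  0.03 -0.54] w 0.06 j6 -0.51
(0.4526, -0.2235, 0.025, 93.1) -> [-0.01, -0.14, 7.69] 0.0 rows>= 2
```

>>> play_rows(
  motion=[
    {"translation": [0, -0.1, 3.5], "roll": 0, "fingers": -0.4},
    {"translation": [0, -0.1, 6], "roll": 0, "fingers": -0.4},
    {"translation": [0, -0.1, 7.4], "roll": 0, "fingers": -0.4},
    {"translation": [0, -0.1, 7.6], "roll": 0, "fingers": 0},
    {"translation": [0, -0.1, 7.6], "roll": 0, "fingers": 0},
    {"translation": [0, -0.1, 7.6], "roll": 0, "fingers": 0.05},
    {"translation": [0, -0.1, 7.6], "roll": 0, "fingers": 0.08},
    {"translation": [0, -0.1, 7.6], "roll": 0, "fingers": 0.1},
    {"translation": [0, -0.1, 7.6], "roll": 0, "fingers": 0.12},
    {"translation": [0, -0.1, 7.6], "roll": 0, "fingers": 0.12},
  ],
)

```text
clock: 16.45
eef_pos: [0.4539, -0.2241, 0.0269]
tool_rot: [0.688, 0.726, 0.001, 0.002]
ft_force: [-0.6, -0.1, 6.1]
grip_width: 0.0375
```

>>> play_rows(
  motion=[
    {"translation": [0, 0.2, -0.8], "roll": 0, "fingers": 0.12},
    {"translation": [0, 0.3, -1.5], "roll": 0, "fingers": 0.12},
    {"translation": [0, 0.6, -2.2], "roll": 0, "fingers": 0.12},
    {"translation": [0, 1.0, -3.2], "roll": 0, "fingers": 0.12},
    {"translation": [0, 1.5, -4.2], "roll": 0, "fingers": 0.12},
    {"translation": [0, 2.1, -5.2], "roll": 0, "fingers": 0.12},
    {"translation": [0, 2.8, -6.1], "roll": 0, "fingers": 0.12},
    {"translation": [0, 3.6, -7.0], "roll": 0, "fingers": 0.12},
    {"translation": [0, 4.5, -7.7], "roll": 0, "fingers": 0.12},
    {"translation": [0, 5.4, -8.4], "roll": 0, "fingers": 0.12},
    {"translation": [0, 6.3, -9.0], "roll": 0, "fingers": 0.12},
    {"translation": [0, 7.3, -9.5], "roll": 0, "fingers": 0.12},
    {"translation": [0, 8.4, -9.9], "roll": 0, "fingers": 0.12},
    {"translation": [0, 9.5, -10.2], "roll": 0, "fingers": 0.12},
    {"translation": [0, 10.6, -10.4], "roll": 0, "fingers": 0.12},
    {"translation": [0, 11.7, -10.5], "roll": 0, "fingers": 0.12},
    {"translation": [0, 12.8, -10.5], "roll": 0, "fingers": 0.12},
    {"translation": [0, 13.9, -10.4], "roll": 0, "fingers": 0.12},
    {"translation": [0, 14.9, -10.3], "roll": 0, "fingers": 0.12},
    {"translation": [0, 14.9, -10.3], "roll": 0, "fingers": 0.12},
  ],
)

```text
clock: 18.12
eef_pos: [0.6026, -0.2149, 0.1274]
tool_rot: [0.687, 0.726, 0.0, -0.0]
ft_force: [0.2, 0.1, -5.3]
grip_width: 0.038
```

```bash
cat >> h.py <<'E'
def stand():
    c,u=lean();p=pose()[1]
    # print x of each edge at the board height and at post-top height
    import io
    return c,u
def edgesx(rows,u,c):
    for r in rows: print(r,'at z.009 x=%.4f'%px2w(c,u,r,.009)[0],'at z.159 x=%.4f'%px2w(c,u,r,.159)[0])
E
python3 -c "
from h import *
plan(); c,u=lean('b1.png'); edgesx(range(130,250,10),u,c)
"
```

```text
t 18.1167 p [ 0.6026 -0.2149  0.1274] th 93.15 F [ 0.2   0.08 -5.32] w 0.038 j6 -0.4
col 248 edges [(195, -78), (214, -87), (254, 82), (281, 52), (289, 32), (301, -58)]
130 at z.009 x=0.5501 at z.159 x=0.5357
140 at z.009 x=0.5587 at z.159 x=0.5391
150 at z.009 x=0.5675 at z.159 x=0.5425
160 at z.009 x=0.5765 at z.159 x=0.5461
170 at z.009 x=0.5856 at z.159 x=0.5497
180 at z.009 x=0.5950 at z.159 x=0.5534
190 at z.009 x=0.6046 at z.159 x=0.5572
200 at z.009 x=0.6144 at z.159 x=0.5611
210 at z.009 x=0.6245 at z.159 x=0.5650
220 at z.009 x=0.6347 at z.159 x=0.5691
230 at z.009 x=0.6452 at z.159 x=0.5732
240 at z.009 x=0.6560 at z.159 x=0.5775
```

```bash
python3 -c "
from h import *
s=snap('side');c=snap('scene')
w=cv2.imread('pics/b1.png');A=cv2.resize(w,(360,270))
def f(c):
    u=w2px(c,(.59,-.215,.07)).astype(int);a=c['pixels'][u[1]-35:u[1]+35,u[0]-28:u[0]+28,::-1].copy();print(u);return cv2.resize(a,(216,270),interpolation=cv2.INTER_CUBIC)
cv2.imwrite('pics/b2.png',np.hstack([A,f(s),f(c)]))"
```

```text
[292 213]
[243 224]
```

View pics/b2.png

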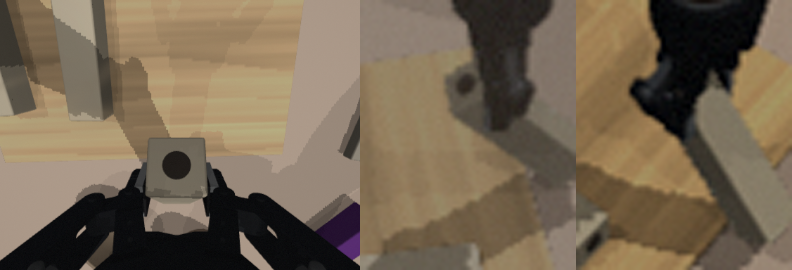

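Post B hangs in the grip at about 45°: the grip was too tight, so the foot slid instead of pivoting. I'll bring it back over the board and loosen in tiny steps so gravity turns it upright.

>>> play_rows(
  motion=[
    {"translation": [0, -1, -1], "roll": 0, "fingers": 0.12},
    {"translation": [0, -3, -1], "roll": 0, "fingers": 0.12},
    {"translation": [0, -5, -1], "roll": 0, "fingers": 0.12},
    {"translation": [0, -5, -1], "roll": 0, "fingers": 0.113},
    {"translation": [0, -5, -1], "roll": 0, "fingers": 0.113},
    {"translation": [0, -5, -1], "roll": 0, "fingers": 0.113},
    {"translation": [0, -5, -1], "roll": 0, "fingers": 0.113},
  ],
)

```text
clock: 18.85
eef_pos: [0.552, -0.2184, 0.1389]
tool_rot: [0.688, 0.726, 0.0, 0.001]
ft_force: [-0.3, 0.9, -2.2]
grip_width: 0.0379
```

```bash
python3 -c "
from h import *
plan(); c,u=lean()
"
```

```text
t 18.85 p [ 0.552  -0.2184  0.1389] th 93.08 F [-0.34  0.88 -2.18] w 0.0379 j6 -0.43
col 248 edges [(163, -50), (188, -48), (202, 42), (225, -79), (265, 88), (286, 72)]
```

>>> play_rows(
  motion=[
    {"translation": [0, 0, 0], "roll": 0, "fingers": 0.107},
    {"translation": [0, 0, 0], "roll": 0, "fingers": 0.107},
    {"translation": [0, 0, 0], "roll": 0, "fingers": 0.107},
  ],
)

```text
clock: 19.15
eef_pos: [0.5525, -0.2184, 0.1391]
tool_rot: [0.688, 0.726, 0.0, 0.001]
ft_force: [0.2, 0.6, 0.8]
grip_width: 0.0381
```

```bash
python3 -c "
from h import *
plan(); c,u=lean()
"
```

```text
t 19.15 p [ 0.5525 -0.2184  0.1391] th 93.1 F [0.19 0.64 0.79] w 0.0381 j6 -0.43
col 248 edges [(160, -50), (186, -39), (192, 49), (215, -80), (256, 86), (278, 73), (329, -58)]
```

```bash
cat >> h.py <<'E'
def face(c,u,r1,r2,pr=True):
    "end face edge rows (-x edge r1, +x edge r2): table of lean -> foot heights"
    T=np.array(c['world_to_cam']);K=np.array(c['intrinsics']);o=-T[:3,:3].T@T[:3,3]
    d=[T[:3,:3].T@np.linalg.solve(K,[u,r,1]) for r in(r1,r2)]
    for a in range(-70,15,5):
        q=np.radians(a);e=np.array([np.cos(q),-np.sin(q)]);ax=np.array([np.sin(q),np.cos(q)]) # lean + = top toward +x
        A=np.array([[d[1][0],-d[0][0]],[d[1][2],-d[0][2]]]);t=np.linalg.solve(A,.038*e)
        p1=o[[0,2]]+t[1]*d[0][[0,2]];p2=o[[0,2]]+t[0]*d[1][[0,2]];f1=p1-.15*ax;f2=p2-.15*ax
        print(a,'top',p1.round(3),p2.round(3),'foot',f1.round(3),f2.round(3))
E
python3 -c "
from h import *
c,u=lean(); print(pose()[1]);face(c,u,192,279)
"
```

```text
col 248 edges [(160, -54), (187, 54), (195, -47), (209, -93), (250, 84), (272, 64)]
[ 0.55208053 -0.21833469  0.13883376]
-70 top [0.508 0.168] [0.521 0.203] foot [0.649 0.116] [0.662 0.152]
-65 top [0.51  0.162] [0.526 0.197] foot [0.646 0.099] [0.662 0.133]
-60 top [0.512 0.157] [0.531 0.19 ] foot [0.642 0.082] [0.661 0.115]
-55 top [0.513 0.153] [0.535 0.184] foot [0.636 0.067] [0.658 0.098]
-50 top [0.514 0.15 ] [0.539 0.179] foot [0.629 0.054] [0.654 0.083]
-45 top [0.515 0.148] [0.542 0.175] foot [0.621 0.042] [0.648 0.069]
-40 top [0.515 0.146] [0.545 0.171] foot [0.612 0.031] [0.641 0.056]
-35 top [0.516 0.146] [0.547 0.168] foot [0.602 0.023] [0.633 0.045]
-30 top [0.515 0.146] [0.548 0.165] foot [0.59  0.017] [0.623 0.036]
-25 top [0.515 0.148] [0.549 0.164] foot [0.578 0.012] [0.613 0.028]
-20 top [0.514 0.15 ] [0.55  0.163] foot [0.565 0.009] [0.601 0.022]
-15 top [0.513 0.153] [0.55  0.163] foot [0.552 0.009] [0.589 0.018]
-10 top [0.512 0.158] [0.549 0.164] foot [0.538 0.01 ] [0.575 0.016]
-5 top [0.51  0.163] [0.548 0.166] foot [0.523 0.013] [0.561 0.016]
0 top [0.508 0.168] [0.546 0.168] foot [0.508 0.018] [0.546 0.018]
5 top [0.506 0.175] [0.544 0.172] foot [0.493 0.025] [0.531 0.022]
10 top [0.504 0.182] [0.541 0.176] foot [0.478 0.034] [0.515 0.028]
```

>>> play_rows(
  motion=[
    {"translation": [0, 0, 0], "roll": 0, "fingers": 0.118},
    {"translation": [0, 0, 0], "roll": 0, "fingers": 0.118},
  ],
)

```text
clock: 19.42
eef_pos: [0.5518, -0.2183, 0.1388]
tool_rot: [0.688, 0.726, 0.0, 0.0]
ft_force: [-0.6, 0.2, 2.1]
grip_width: 0.0377
```

```bash
python3 -c "
from h import *
c,u=lean('b3.png');plan()
w=cv2.imread('pics/b3.png');A=cv2.resize(w,(360,270));s=snap('side');c=snap('scene')
def f(c):
    u=w2px(c,(.56,-.215,.07)).astype(int);a=c['pixels'][u[1]-35:u[1]+35,u[0]-28:u[0]+28,::-1].copy();return cv2.resize(a,(216,270),interpolation=cv2.INTER_CUBIC)
cv2.imwrite('pics/b4.png',np.hstack([A,f(s),f(c)]))"
```

```text
col 248 edges [(158, -52), (173, 53), (194, -103), (236, 78), (259, 55)]
t 19.4667 p [ 0.5518 -0.2183  0.1388] th 93.08 F [ 0.18 -0.63  2.38] w 0.0372 j6 -0.43
```

View pics/b4.png

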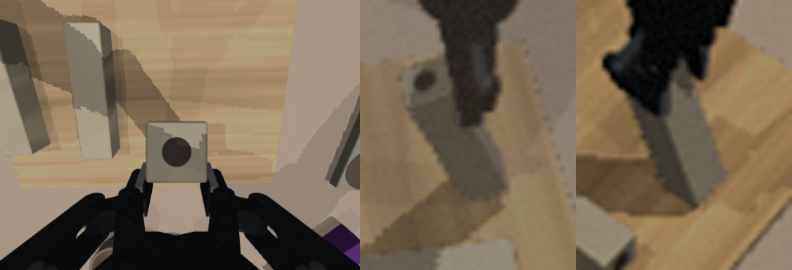

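```bash
python3 -c "
from h import *
c,u=lean();print(pose()[1:]); face(c,u,173,259)
" | sed -n '1,2p;10,16p'
```

```text
col 248 edges [(158, -52), (173, 52), (194, -105), (236, 78), (259, 54)]
(array([ 0.55176022, -0.21833151,  0.13873283]), np.float64(93.08402534699556))
-35 top [0.506 0.144] [0.538 0.166] foot [0.593 0.021] [0.624 0.043]
-30 top [0.507 0.144] [0.539 0.163] foot [0.582 0.014] [0.614 0.033]
-25 top [0.506 0.145] [0.541 0.161] foot [0.57  0.009] [0.604 0.025]
-20 top [0.506 0.146] [0.542 0.159] foot [0.557 0.005] [0.593 0.018]
-15 top [0.505 0.149] [0.542 0.159] foot [0.544 0.004] [0.581 0.014]
-10 top [0.504 0.153] [0.542 0.159] foot [0.53  0.005] [0.568 0.011]
-5 top [0.503 0.157] [0.541 0.16 ] foot [0.516 0.007] [0.554 0.011]
```

B now leans about 25° with its foot on the board at x≈0.57. I'll finish the rotation by moving the top over, then regrip centred.

>>> play_rows(
  motion=[
    {"translation": [0, 0.8, 0.1], "roll": 0, "fingers": 0.116},
    {"translation": [0, 1.6, 0.1], "roll": 0, "fingers": 0.116},
    {"translation": [0, 2.4, 0.1], "roll": 0, "fingers": 0.116},
    {"translation": [0, 3.2, 0.1], "roll": 0, "fingers": 0.116},
    {"translation": [0, 4.0, 0.3], "roll": 0, "fingers": 0.116},
    {"translation": [0, 4.7, 0.4], "roll": 0, "fingers": 0.116},
    {"translation": [0, 5.2, 0.5], "roll": 0, "fingers": 0.116},
    {"translation": [0, 5.2, 0.5], "roll": 0, "fingers": 0.116},
  ],
)

```text
clock: 20.28
eef_pos: [0.6043, -0.2152, 0.1327]
tool_rot: [0.688, 0.726, -0.0, -0.0]
ft_force: [-0.6, -1.4, -1.0]
grip_width: 0.0376
```

```bash
python3 -c "
from h import *
c,u=lean('b5.png');plan();edgesx(range(130,260,10),u,c)
"
```

```text
col 248 edges [(119, -62), (134, -27), (193, 49), (210, -65), (218, -94), (257, 84), (275, 71), (297, -56)]
t 20.3333 p [ 0.6038 -0.2152  0.1327] th 93.11 F [-0.31 -0.72 -1.7 ] w 0.0378 j6 -0.4
130 at z.009 x=0.5523 at z.159 x=0.5378
140 at z.009 x=0.5611 at z.159 x=0.5414
150 at z.009 x=0.5700 at z.159 x=0.5451
160 at z.009 x=0.5792 at z.159 x=0.5488
170 at z.009 x=0.5886 at z.159 x=0.5526
180 at z.009 x=0.5982 at z.159 x=0.5565
190 at z.009 x=0.6080 at z.159 x=0.5605
200 at z.009 x=0.6180 at z.159 x=0.5646
210 at z.009 x=0.6282 at z.159 x=0.5688
220 at z.009 x=0.6387 at z.159 x=0.5731
230 at z.009 x=0.6495 at z.159 x=0.5774
240 at z.009 x=0.6605 at z.159 x=0.5819
250 at z.009 x=0.6717 at z.159 x=0.5865
```

```bash
python3 -c "
from h import *
c,u=lean()
for b in (119,134): print(b,tilt(c,(u,193.5),(u,b)))
g=np.median(c['pixels'][:,242:255].astype(int).sum(2),axis=1);print(g[110:200:3])
for col in (205,215,225,270,280,290): print(col,np.median(c['pixels'][:,col-2:col+3].astype(int).sum(2),axis=1)[110:200:4])
"
```

```text
col 248 edges [(120, -60), (135, -27), (193, 51), (206, -65), (218, -98), (257, 96), (275, 63), (297, -59)]
119 (np.float64(7.490558394918385), array([ 0.56193694, -0.21768333,  0.15770271]), array([ 0.54238479, -0.21996714,  0.009     ]), np.float64(0.0012312756905395184))
134 (np.float64(2.3792517810890264), array([ 0.56155443, -0.21769312,  0.1588621 ]), array([ 0.55532771, -0.21929946,  0.009     ]), np.float64(0.0001358853446599695))
[450. 458. 453. 437. 291. 293. 293. 291. 285. 215. 214. 215. 216. 215.
 218. 216. 215. 215. 215. 216. 216. 214. 214. 215. 215. 214. 215. 214.
 332. 419.]
205 [328. 337. 327. 311. 312. 318. 316. 335. 349. 349. 339. 333. 324. 456.
 452. 452. 457. 487. 476. 471. 256. 273. 304.]
215 [329. 337. 329. 313. 312. 318. 313. 342. 349. 347. 338. 327. 320. 332.
 339. 229. 222. 223. 221. 216. 218. 276. 307.]
225 [329. 338. 330. 313. 315. 319. 312. 342. 349. 254. 221. 219. 223. 222.
 220. 218. 218. 217. 217. 216. 216. 326. 308.]
270 [452. 458. 449. 435. 436. 431. 435. 213. 217. 214. 215. 215. 215. 214.
 212. 212. 215. 214. 214. 214. 214. 332. 456.]
280 [454. 456. 449. 439. 440. 433. 446. 465. 462. 428. 420. 368. 213. 215.
 213. 215. 214. 214. 212. 213. 213. 335. 459.]
290 [469. 471. 466. 460. 461. 457. 461. 477. 481. 471. 467. 420. 426. 421.
 405. 408. 439. 214. 213. 214. 214. 339. 465.]
```

Post B is upright (lean about +2°), but the pads only catch its +x edge. I'll release it, shift 24 mm to centre, and regrip firmly.

>>> play_rows(
  motion=[
    {"translation": [0, -0.3, 0], "roll": 0, "fingers": 0.116},
    {"translation": [0, -0.3, 0], "roll": 0, "fingers": 0.05},
    {"translation": [0, -0.3, 0], "roll": 0, "fingers": 0},
    {"translation": [0, -0.3, 0], "roll": 0, "fingers": 0},
    {"translation": [0, -0.3, 0], "roll": 0, "fingers": 0},
  ],
)

```text
clock: 20.8
eef_pos: [0.6004, -0.2156, 0.1338]
tool_rot: [0.688, 0.726, 0.0, 0.0]
ft_force: [0.1, -0.2, -0.0]
grip_width: 0.0425
```

```bash
python3 -c "
from h import *
c,u=lean('b6.png');plan()
g=np.median(c['pixels'][:,u-6:u+7].astype(int).sum(2),axis=1);print(g[110:290:4])
"
```

```text
col 248 edges [(121, -64), (138, -31), (183, 50), (208, -113), (249, 82), (268, 61), (299, -60)]
t 20.85 p [ 0.6004 -0.2156  0.1337] th 93.08 F [ 0.59  0.37 -0.96] w 0.0423 j6 -0.4
[438. 450. 456. 303. 291. 292. 291. 269. 209. 209. 209. 209. 210. 210.
 207. 208. 209. 208. 208. 382. 467. 467. 466. 467. 462.  86.  84.  82.
  84.  84.  83.  83.  83.  84.  83. 274. 309. 344. 345. 341. 474. 474.
 473. 474. 473.]
```

```bash
python3 -c "
from h import *
c,u=lean()
print(tilt(c,(u,184),(u,138.5)))
print(px2w(c,u,228.5,.159))
"
```

```text
col 248 edges [(121, -63), (138, -30), (190, 51), (207, -65), (214, -85), (254, 87), (273, 58), (299, -60)]
(np.float64(-0.6047656044761958), array([ 0.55452995, -0.21819862,  0.15898638]), array([ 0.55611314, -0.21945587,  0.009     ]), np.float64(1.3664884180558667e-05))
[ 0.57336913 -0.21723564  0.159     ]
```

>>> play_rows(
  motion=[
    {"translation": [0, -0.8, 0], "roll": 0, "fingers": -0.05},
    {"translation": [0, -1.6, 0], "roll": 0, "fingers": -0.05},
    {"translation": [0, -2.3, 0], "roll": 0, "fingers": -0.05},
    {"translation": [0, -2.3, 0], "roll": 0, "fingers": 0.1},
    {"translation": [0, -2.3, 0], "roll": 0, "fingers": 0.4},
    {"translation": [0, -2.3, 0], "roll": 0, "fingers": 0.4},
    {"translation": [0, -2.3, 0], "roll": 0, "fingers": 0.4},
    {"translation": [0, -2.3, 0], "roll": 0, "fingers": 0.4},
  ],
)

```text
clock: 21.57
eef_pos: [0.5768, -0.2169, 0.1335]
tool_rot: [0.688, 0.726, -0.001, -0.0]
ft_force: [-3.3, 0.6, 4.5]
grip_width: 0.0373
```

```bash
python3 -c "
from h import *
c,u=lean()
for r in range(215,300,5): print(r,px2w(c,u,r,.159)[0].round(4),end=' ')
plan((.610,.227,.162,85))
"
```

```text
col 248 edges [(151, -53), (166, -31), (245, 30), (268, -106), (303, 117), (319, -38)]
215 0.5439 220 0.546 225 0.5482 230 0.5504 235 0.5527 240 0.555 245 0.5573 250 0.5596 255 0.5619 260 0.5643 265 0.5667 270 0.5692 275 0.5717 280 0.5742 285 0.5767 290 0.5793 295 0.5819 t 21.6167 p [ 0.5768 -0.2169  0.1335] th 93.07 F [-4.05 -0.53  5.29] w 0.0375 j6 -0.41
(0.61, 0.227, 0.162, 85) -> [44.15, 5.69, -2.85] 8.1 rows>= 11
```

>>> play_rows(
  motion=[
    {"translation": [0, 0, -1.5], "roll": 0, "fingers": 0.4},
    {"translation": [1, 0.1, -2.8], "roll": 0, "fingers": 0.4},
    {"translation": [4, 0.5, -2.8], "roll": 1, "fingers": 0.4},
    {"translation": [8, 1, -2.8], "roll": 2, "fingers": 0.4},
    {"translation": [12, 1.5, -2.8], "roll": 3, "fingers": 0.4},
    {"translation": [16, 2, -2.8], "roll": 4, "fingers": 0.4},
    {"translation": [20, 2.5, -2.8], "roll": 5, "fingers": 0.4},
    {"translation": [24, 3, -2.8], "roll": 6, "fingers": 0.4},
    {"translation": [28, 3.6, -2.8], "roll": 7, "fingers": 0.4},
    {"translation": [32, 4.1, -2.8], "roll": 8.1, "fingers": 0.4},
    {"translation": [36, 4.6, -2.8], "roll": 8.1, "fingers": 0.4},
    {"translation": [39.5, 5.1, -2.8], "roll": 8.1, "fingers": 0.4},
    {"translation": [42.5, 5.5, -2.8], "roll": 8.1, "fingers": 0.4},
    {"translation": [44.1, 5.7, -2.8], "roll": 8.1, "fingers": 0.4},
    {"translation": [44.1, 5.7, -2.8], "roll": 8.1, "fingers": 0.4},
    {"translation": [44.1, 5.7, -2.8], "roll": 8.1, "fingers": 0.4},
  ],
)

```text
clock: 22.95
eef_pos: [0.6101, 0.2276, 0.1594]
tool_rot: [0.737, 0.676, -0.001, -0.0]
ft_force: [-0.0, -0.5, -5.8]
grip_width: 0.0373
```

```bash
python3 -c "
from h import *
c,u=lean('p2.png');plan((.611,.227,.139,85))
for r in range(130,270,8): print(r,px2w(c,u,r,.037)[:2].round(4),px2w(c,u,r,.187)[0].round(4))
"
```

```text
col 245 edges [(149, -82), (166, 29), (245, 29), (268, -95), (302, 144)]
t 23.0 p [0.6102 0.2263 0.1597] th 85.01 F [-0.46 -0.34 -4.66] w 0.0376 j6 0.44
(0.611, 0.227, 0.139, 85) -> [0.07, 0.08, 2.07] 0.0 rows>= 1
130 [0.5573 0.228 ] 0.5435
138 [0.5643 0.2274] 0.5463
146 [0.5713 0.2267] 0.5492
154 [0.5785 0.2261] 0.5521
162 [0.5859 0.2254] 0.555
170 [0.5933 0.2247] 0.5581
178 [0.6009 0.224 ] 0.5611
186 [0.6086 0.2233] 0.5643
194 [0.6165 0.2226] 0.5674
202 [0.6245 0.2219] 0.5707
210 [0.6326 0.2211] 0.574
218 [0.6409 0.2204] 0.5773
226 [0.6494 0.2196] 0.5808
234 [0.658  0.2188] 0.5843
242 [0.6668 0.218 ] 0.5878
250 [0.6757 0.2172] 0.5914
258 [0.6849 0.2163] 0.5951
266 [0.6942 0.2155] 0.5989
```

>>> play_rows(
  motion=[
    {"translation": [0.1, 0.15, 0.8], "roll": 0, "fingers": 0.4},
    {"translation": [0.1, 0.15, 1.5], "roll": 0, "fingers": 0.4},
    {"translation": [0.1, 0.15, 2.1], "roll": 0, "fingers": 0.4},
    {"translation": [0.1, 0.15, 2.1], "roll": 0, "fingers": 0.4},
    {"translation": [0.1, 0.15, 2.1], "roll": 0, "fingers": 0.4},
  ],
)

```text
clock: 23.42
eef_pos: [0.612, 0.2264, 0.1397]
tool_rot: [0.738, 0.675, -0.0, -0.0]
ft_force: [-0.5, 0.5, -5.5]
grip_width: 0.0375
```

>>> play_rows(
  motion=[
    {"translation": [0, 0, 0], "roll": 0, "fingers": 0.05},
    {"translation": [0, 0, 0], "roll": 0, "fingers": 0},
    {"translation": [0, 0, 0], "roll": 0, "fingers": -0.3},
    {"translation": [0, 0, 0], "roll": 0, "fingers": -0.3},
    {"translation": [0, 0, -1], "roll": 0, "fingers": -0.3},
    {"translation": [0, 0, -4], "roll": 0, "fingers": -0.3},
    {"translation": [0, 0, -8], "roll": 0, "fingers": -0.3},
    {"translation": [0, 0, -9], "roll": 0, "fingers": -0.3},
    {"translation": [0, 0, -9], "roll": 0, "fingers": -0.3},
  ],
)

```text
clock: 24.17
eef_pos: [0.6147, 0.2286, 0.2371]
tool_rot: [0.737, 0.676, 0.005, 0.002]
ft_force: [0.0, 0.8, 0.4]
grip_width: 0.0556
```

```bash
python3 -c "
from h import *
W=snap('wrist')
for n in('scene','side'):
    c=snap(n);print(n,topc(c,.4405,.242),topc(c,.610,.227),posts(c,reg=(.26,.66,-.47,-.06))[0])
print(topc(W,.610,.227),topc(snap('wrist'),.610,.227))
# C post: centre (.5085,-.3175), 2.5deg
plan((.4526,-.320,.06,92.5))
"
```

```text
scene (0.4385, 0.24349999999999997, 415.0, 0.006519252300262451) (0.5800731706619262, 0.2595, 1212.0, 0.012558663368225097) [(0.5077, -0.4197, 148, 36, 6.8), (0.5805, -0.151, 182, 157, 90.0), (0.3305, -0.1025, 141, 85, -0.0)]
side (0.44125000000000003, 0.24099999999999996, 371.5, 0.006270018100738526) (0.61, 0.22475, 277.5, 0.005640306949615479) [(0.5089, -0.4203, 149, 37, 6.8), (0.5084, -0.3185, 148, 36, 2.3), (0.335, -0.107, 150, 94, -0.0)]
(0.61125, 0.228, 823.0, 0.008503725051879883) (0.6113706893920898, 0.22785344696044924, 830.0, 0.008560400009155273)
t 24.3667 p [0.6116 0.2273 0.2294] th 84.99 F [-0.42  0.63 -0.1 ] w 0.0553 j6 0.44
(0.4526, -0.32, 0.06, 92.5) -> [-55.91, -11.06, 16.94] -7.5 rows>= 15
```

B stands on pad3 at (0.611,0.228). Next is post C, with a slightly lighter grip (0.113).

>>> play_rows(
  motion=[
    {"translation": [-4, -0.8, 0], "roll": -1, "fingers": -0.4},
    {"translation": [-8, -1.6, 0], "roll": -2, "fingers": -0.4},
    {"translation": [-12, -2.4, 0], "roll": -3, "fingers": -0.4},
    {"translation": [-16, -3.2, 0], "roll": -4, "fingers": -0.4},
    {"translation": [-20, -4, 1], "roll": -5, "fingers": -0.4},
    {"translation": [-24, -4.8, 2], "roll": -6, "fingers": -0.4},
    {"translation": [-28, -5.6, 3], "roll": -7, "fingers": -0.4},
    {"translation": [-32, -6.3, 4], "roll": -7.5, "fingers": -0.4},
    {"translation": [-36, -7.1, 5], "roll": -7.5, "fingers": -0.4},
    {"translation": [-40, -7.9, 6], "roll": -7.5, "fingers": -0.4},
    {"translation": [-44, -8.7, 7], "roll": -7.5, "fingers": -0.4},
    {"translation": [-48, -9.5, 8], "roll": -7.5, "fingers": -0.4},
    {"translation": [-52, -10.3, 9], "roll": -7.5, "fingers": -0.4},
    {"translation": [-55, -10.9, 10], "roll": -7.5, "fingers": -0.4},
    {"translation": [-55.9, -11, 12], "roll": -7.5, "fingers": -0.4},
    {"translation": [-55.9, -11, 13], "roll": -7.5, "fingers": -0.4},
    {"translation": [-55.9, -11, 13], "roll": -7.5, "fingers": -0.4},
    {"translation": [-55.9, -11, 13], "roll": -7.5, "fingers": -0.4},
  ],
)

```text
clock: 25.87
eef_pos: [0.4528, -0.3182, 0.0989]
tool_rot: [0.691, 0.723, -0.0, -0.002]
ft_force: [0.4, -1.0, 0.7]
grip_width: 0.0599
```

```bash
python3 -c "
from h import *
print(posts(snap('side'),reg=(.26,.66,-.47,-.16))[0]);print(posts(snap('wrist'),reg=(.36,.66,-.45,-.2))[0])
plan((.4526,-.320,.0255,92.5))
"
```

```text
[(0.5093, -0.4195, 148, 37, 6.8), (0.5244, -0.317, 116, 36, 2.4), (0.642, -0.314, 308, 34, 90.0)]
[(0.4615, -0.425, 117, 48, -0.0), (0.4963, -0.3169, 120, 37, 2.1)]
t 25.9667 p [ 0.4544 -0.3187  0.1008] th 92.6 F [0.46 0.12 1.13] w 0.0599 j6 -0.66
(0.4526, -0.32, 0.0255, 92.5) -> [-0.12, -0.19, 7.53] 0.1 rows>= 2
```

>>> play_rows(
  motion=[
    {"translation": [-0.1, -0.2, 3.5], "roll": 0, "fingers": -0.4},
    {"translation": [-0.1, -0.2, 6], "roll": 0, "fingers": -0.4},
    {"translation": [-0.1, -0.2, 7.2], "roll": 0, "fingers": -0.4},
    {"translation": [-0.1, -0.2, 7.4], "roll": 0, "fingers": 0},
    {"translation": [-0.1, -0.2, 7.4], "roll": 0, "fingers": 0},
    {"translation": [-0.1, -0.2, 7.4], "roll": 0, "fingers": 0.05},
    {"translation": [-0.1, -0.2, 7.4], "roll": 0, "fingers": 0.08},
    {"translation": [-0.1, -0.2, 7.4], "roll": 0, "fingers": 0.1},
    {"translation": [-0.1, -0.2, 7.4], "roll": 0, "fingers": 0.113},
    {"translation": [-0.1, -0.2, 7.4], "roll": 0, "fingers": 0.113},
  ],
)

```text
clock: 26.8
eef_pos: [0.453, -0.3208, 0.0279]
tool_rot: [0.691, 0.723, 0.001, 0.001]
ft_force: [0.3, 4.2, 6.9]
grip_width: 0.0379
```

>>> play_rows(
  motion=[
    {"translation": [0, 0.2, -0.8], "roll": 0, "fingers": 0.113},
    {"translation": [0, 0.3, -1.5], "roll": 0, "fingers": 0.113},
    {"translation": [0, 0.6, -2.2], "roll": 0, "fingers": 0.113},
    {"translation": [0, 1.0, -3.2], "roll": 0, "fingers": 0.113},
    {"translation": [0, 1.5, -4.2], "roll": 0, "fingers": 0.113},
    {"translation": [0, 2.1, -5.2], "roll": 0, "fingers": 0.113},
    {"translation": [0, 2.8, -6.1], "roll": 0, "fingers": 0.113},
    {"translation": [0, 3.6, -7.0], "roll": 0, "fingers": 0.113},
    {"translation": [0, 4.5, -7.7], "roll": 0, "fingers": 0.113},
    {"translation": [0, 5.4, -8.4], "roll": 0, "fingers": 0.113},
    {"translation": [0, 5.4, -8.4], "roll": 0, "fingers": 0.113},
  ],
)

```text
clock: 27.72
eef_pos: [0.5079, -0.3193, 0.1125]
tool_rot: [0.691, 0.723, 0.0, 0.002]
ft_force: [-1.7, -0.4, 0.0]
grip_width: 0.0378
```

```bash
python3 -c "
from h import *
c,u=lean('c1.png');plan()
g=np.median(c['pixels'][:,u-6:u+7].astype(int).sum(2),axis=1).astype(int);print(g[60:340:4].tolist())
"
```

```text
col 248 edges [(191, -52), (208, -92), (244, 81), (277, 55)]
t 27.7667 p [ 0.5068 -0.3191  0.1116] th 92.51 F [-0.97  0.13 -0.51] w 0.0379 j6 -0.61
[445, 441, 445, 436, 439, 428, 430, 433, 446, 460, 463, 456, 450, 447, 451, 442, 446, 451, 447, 442, 454, 453, 426, 421, 442, 446, 421, 416, 425, 403, 396, 409, 394, 256, 291, 291, 292, 241, 76, 77, 78, 77, 78, 79, 77, 80, 101, 295, 296, 295, 297, 303, 314, 246, 246, 388, 389, 390, 388, 418, 418, 417, 417, 438, 439, 469, 471, 470, 468, 37]
```

```bash
python3 -c "
from h import *
c,u=lean();face(c,u,191,270)
" | head -13
```

```text
col 248 edges [(191, -51), (208, -77), (243, 79), (277, 55)]
-70 top [0.465 0.133] [0.478 0.169] foot [0.606 0.082] [0.619 0.118]
-65 top [0.467 0.127] [0.483 0.161] foot [0.603 0.064] [0.619 0.098]
-60 top [0.469 0.121] [0.488 0.154] foot [0.599 0.046] [0.618 0.079]
-55 top [0.47  0.117] [0.492 0.148] foot [0.593 0.03 ] [0.615 0.062]
-50 top [0.471 0.113] [0.496 0.142] foot [0.586 0.016] [0.611 0.045]
-45 top [0.472 0.11 ] [0.499 0.137] foot [0.578 0.004] [0.605 0.031]
-40 top [0.473 0.108] [0.502 0.133] foot [ 0.569 -0.007] [0.598 0.018]
-35 top [0.473 0.107] [0.504 0.129] foot [ 0.559 -0.016] [0.59  0.006]
-30 top [0.473 0.108] [0.506 0.127] foot [ 0.548 -0.022] [ 0.581 -0.003]
-25 top [0.473 0.109] [0.507 0.125] foot [ 0.536 -0.027] [ 0.571 -0.011]
-20 top [0.472 0.111] [0.508 0.124] foot [ 0.523 -0.03 ] [ 0.559 -0.017]
-15 top [0.471 0.114] [0.508 0.124] foot [ 0.51  -0.031] [ 0.546 -0.021]
```

The post pivots properly this time: lean ≈ -47°, foot still at x≈0.58. Continuing the arc.

>>> play_rows(
  motion=[
    {"translation": [0, 1.0, -0.6], "roll": 0, "fingers": 0.113},
    {"translation": [0, 2.0, -1.1], "roll": 0, "fingers": 0.113},
    {"translation": [0, 3.0, -1.5], "roll": 0, "fingers": 0.113},
    {"translation": [0, 4.1, -1.8], "roll": 0, "fingers": 0.113},
    {"translation": [0, 5.2, -2.0], "roll": 0, "fingers": 0.113},
    {"translation": [0, 6.4, -2.15], "roll": 0, "fingers": 0.113},
    {"translation": [0, 7.5, -2.15], "roll": 0, "fingers": 0.113},
    {"translation": [0, 8.7, -2.1], "roll": 0, "fingers": 0.113},
    {"translation": [0, 8.7, -2.1], "roll": 0, "fingers": 0.113},
  ],
)

```text
clock: 28.57
eef_pos: [0.5944, -0.315, 0.1316]
tool_rot: [0.691, 0.722, 0.0, 0.001]
ft_force: [0.3, -0.1, 2.3]
grip_width: 0.0383
```

```bash
python3 -c "
from h import *
c,u=lean('c2.png');plan()
g=np.median(c['pixels'][:,u-6:u+7].astype(int).sum(2),axis=1).astype(int);print(g[60:340:4].tolist())
"
```

```text
col 248 edges [(153, -58), (174, -42), (209, 34), (233, -82), (275, 89), (313, -48), (329, 76)]
t 28.6167 p [ 0.5935 -0.3151  0.1315] th 92.5 F [ 0.65 -0.25  2.36] w 0.0383 j6 -0.53
[423, 428, 410, 399, 413, 408, 393, 401, 393, 371, 367, 405, 414, 412, 417, 429, 421, 431, 441, 441, 421, 413, 431, 435, 293, 312, 324, 318, 307, 188, 188, 188, 186, 187, 187, 188, 184, 199, 311, 331, 330, 330, 329, 327, 96, 92, 90, 90, 90, 88, 89, 88, 100, 97, 230, 291, 290, 290, 289, 274, 306, 306, 292, 254, 119, 116, 121, 123, 325, 36]
```

```bash
python3 -c "
from h import *
c,u=lean();print(tilt(c,(u,209.5),(u,174.5)))
"
```

```text
col 248 edges [(152, -56), (175, -44), (208, 37), (233, -95), (275, 79), (314, -46)]
(np.float64(-9.199170369564136), array([ 0.55798276, -0.31676589,  0.15707003]), array([ 0.58196267, -0.3172446 ,  0.009     ]), np.float64(0.002028090583473363))
```

>>> play_rows(
  motion=[
    {"translation": [0, 0.7, 0.05], "roll": 0, "fingers": 0.113},
    {"translation": [0, 1.4, 0.2], "roll": 0, "fingers": 0.113},
    {"translation": [0, 2.0, 0.3], "roll": 0, "fingers": 0.113},
    {"translation": [0, 2.0, 0.3], "roll": 0, "fingers": 0.113},
  ],
)

```text
clock: 29.0
eef_pos: [0.6138, -0.314, 0.128]
tool_rot: [0.691, 0.722, 0.0, 0.001]
ft_force: [1.3, -0.6, 2.0]
grip_width: 0.0378
```

```bash
python3 -c "
from h import *
c,u=lean();plan()
g=np.median(c['pixels'][:,u-6:u+7].astype(int).sum(2),axis=1).astype(int);print(g[100:260:4].tolist())
e=[138,140,142,144,146,148,150,152,154,156,158,160,162,164,166,168,170]
print([(r,px2w(c,u,r,.009)[0].round(4)) for r in e]);print([(r,px2w(c,u,r,.159)[0].round(4)) for r in range(186,230,4)])
"
```

```text
col 248 edges [(135, -43), (139, -29), (154, -34), (220, 27), (245, -94), (285, 75), (303, -63), (315, 76)]
t 29.05 p [ 0.6135 -0.3141  0.1281] th 92.51 F [ 2.08 -0.77  1.4 ] w 0.038 j6 -0.52
[422, 429, 440, 447, 433, 414, 422, 439, 433, 382, 318, 324, 318, 308, 214, 212, 210, 211, 212, 210, 209, 209, 208, 208, 210, 208, 209, 208, 209, 208, 235, 306, 314, 314, 313, 313, 313, 84, 84, 84]
[(138, np.float64(0.5684)), (140, np.float64(0.5701)), (142, np.float64(0.5719)), (144, np.float64(0.5736)), (146, np.float64(0.5754)), (148, np.float64(0.5772)), (150, np.float64(0.5789)), (152, np.float64(0.5807)), (154, np.float64(0.5825)), (156, np.float64(0.5843)), (158, np.float64(0.5861)), (160, np.float64(0.5879)), (162, np.float64(0.5898)), (164, np.float64(0.5916)), (166, np.float64(0.5934)), (168, np.float64(0.5953)), (170, np.float64(0.5972))]
[(186, np.float64(0.567)), (190, np.float64(0.5685)), (194, np.float64(0.5701)), (198, np.float64(0.5716)), (202, np.float64(0.5732)), (206, np.float64(0.5748)), (210, np.float64(0.5764)), (214, np.float64(0.578)), (218, np.float64(0.5797)), (222, np.float64(0.5813)), (226, np.float64(0.583))]
```

Post C is upright (lean ≈ -0.8°). Release, centre, firm grip.

>>> play_rows(
  motion=[
    {"translation": [0, 0, 0], "roll": 0, "fingers": 0.05},
    {"translation": [0, 0, 0], "roll": 0, "fingers": 0},
    {"translation": [0, 0, 0], "roll": 0, "fingers": -0.05},
    {"translation": [0, -0.6, -0.3], "roll": 0, "fingers": -0.05},
    {"translation": [0, -1.2, -0.5], "roll": 0, "fingers": -0.05},
    {"translation": [0, -1.2, -0.5], "roll": 0, "fingers": 0.1},
    {"translation": [0, -1.2, -0.5], "roll": 0, "fingers": 0.4},
    {"translation": [0, -1.2, -0.5], "roll": 0, "fingers": 0.4},
    {"translation": [0, -1.2, -0.5], "roll": 0, "fingers": 0.4},
    {"translation": [0, -1.2, -0.5], "roll": 0, "fingers": 0.4},
  ],
)

```text
clock: 29.88
eef_pos: [0.6004, -0.3148, 0.1342]
tool_rot: [0.692, 0.722, -0.0, 0.0]
ft_force: [-2.3, -0.3, 6.2]
grip_width: 0.037
```

```bash
python3 -c "
from h import *
c,u=lean()
g=np.median(c['pixels'][:,u-6:u+7].astype(int).sum(2),axis=1).astype(int);print(g[100:290:4].tolist())
print([(r,px2w(c,u,r,.009)[0].round(4)) for r in range(150,190,4)]);print([(r,px2w(c,u,r,.159)[0].round(4)) for r in range(210,262,4)])
plan((.4265,.0725,.162,85))
"
```

```text
col 248 edges [(153, -50), (168, -31), (249, 26), (272, -91), (306, 115), (322, -39)]
[414, 410, 410, 424, 420, 424, 437, 440, 425, 409, 423, 437, 421, 433, 319, 318, 311, 287, 208, 207, 207, 208, 206, 208, 207, 207, 209, 208, 207, 209, 209, 208, 209, 211, 210, 210, 211, 211, 301, 343, 344, 344, 344, 222, 89, 90, 87, 88]
[(150, np.float64(0.5664)), (154, np.float64(0.5701)), (158, np.float64(0.5738)), (162, np.float64(0.5775)), (166, np.float64(0.5813)), (170, np.float64(0.5851)), (174, np.float64(0.5889)), (178, np.float64(0.5928)), (182, np.float64(0.5967)), (186, np.float64(0.6006))]
[(210, np.float64(0.5655)), (214, np.float64(0.5672)), (218, np.float64(0.569)), (222, np.float64(0.5707)), (226, np.float64(0.5725)), (230, np.float64(0.5743)), (234, np.float64(0.5761)), (238, np.float64(0.5779)), (242, np.float64(0.5798)), (246, np.float64(0.5816)), (250, np.float64(0.5835)), (254, np.float64(0.5854)), (258, np.float64(0.5873))]
t 29.9333 p [ 0.6004 -0.3148  0.1342] th 92.47 F [-3.21 -1.06  4.98] w 0.037 j6 -0.53
(0.4265, 0.0725, 0.162, 85) -> [39.44, -15.71, -2.78] 7.5 rows>= 11
```

```bash
python3 -c "
from h import *
plan((.594,.0575,.162,85))
"
```

```text
t 29.9333 p [ 0.6004 -0.3148  0.1342] th 92.47 F [-3.21 -1.06  4.98] w 0.037 j6 -0.53
(0.594, 0.0575, 0.162, 85) -> [37.22, 0.96, -2.78] 7.5 rows>= 9
```

>>> play_rows(
  motion=[
    {"translation": [0, 0, -1.5], "roll": 0, "fingers": 0.4},
    {"translation": [1, 0, -2.8], "roll": 0, "fingers": 0.4},
    {"translation": [4, 0.1, -2.8], "roll": 1, "fingers": 0.4},
    {"translation": [8, 0.2, -2.8], "roll": 2, "fingers": 0.4},
    {"translation": [12, 0.3, -2.8], "roll": 3, "fingers": 0.4},
    {"translation": [16, 0.4, -2.8], "roll": 4, "fingers": 0.4},
    {"translation": [20, 0.5, -2.8], "roll": 5, "fingers": 0.4},
    {"translation": [24, 0.6, -2.8], "roll": 6, "fingers": 0.4},
    {"translation": [28, 0.7, -2.8], "roll": 7, "fingers": 0.4},
    {"translation": [32, 0.8, -2.8], "roll": 7.5, "fingers": 0.4},
    {"translation": [35, 0.9, -2.8], "roll": 7.5, "fingers": 0.4},
    {"translation": [37.2, 1, -2.8], "roll": 7.5, "fingers": 0.4},
    {"translation": [37.2, 1, -2.8], "roll": 7.5, "fingers": 0.4},
    {"translation": [37.2, 1, -2.8], "roll": 7.5, "fingers": 0.4},
  ],
)

```text
clock: 31.1
eef_pos: [0.5939, 0.06, 0.161]
tool_rot: [0.736, 0.677, -0.0, -0.0]
ft_force: [-0.9, -0.3, -3.7]
grip_width: 0.0373
```

```bash
python3 -c "
from h import *
c,u=lean('p3.png');plan((.594,.0575,.1395,85))
print([(r,px2w(c,u,r,.037)[:2].round(4).tolist()) for r in range(145,181,5)]);print([(r,px2w(c,u,r,.187)[0].round(4)) for r in range(240,262,4)])
for n in('scene','side'):
    c=snap(n);print(n,topc(c,.4405,.242),topc(c,.610,.227),posts(c,reg=(.3,.66,-.47,-.16))[0])
"
```

```text
col 245 edges [(150, -73), (249, 29), (272, -92), (306, 119), (322, -68)]
t 31.15 p [0.594  0.0586 0.161 ] th 85.09 F [ 0.24 -0.24 -4.1 ] w 0.0372 j6 0.18
(0.594, 0.0575, 0.1395, 85) -> [-0.11, 0.01, 2.15] 0.1 rows>= 1
[(145, [0.5547, 0.0593]), (150, [0.5592, 0.0589]), (155, [0.5637, 0.0584]), (160, [0.5684, 0.058]), (165, [0.573, 0.0576]), (170, [0.5777, 0.0572]), (175, [0.5825, 0.0568]), (180, [0.5873, 0.0563])]
[(240, np.float64(0.5715)), (244, np.float64(0.5734)), (248, np.float64(0.5752)), (252, np.float64(0.5771)), (256, np.float64(0.5789)), (260, np.float64(0.5808))]
scene None (0.6087811012268066, 0.2282962532043457, 658.0, 0.007799628734588623) [(0.5071, -0.419, 147, 35, 6.8), (0.3375, -0.407, 122, 75, 90.0), (0.327, -0.2035, 87, 54, 90.0)]
side (0.44075000000000003, 0.24099999999999996, 301.0, 0.006087947845458985) None [(0.5088, -0.4195, 149, 37, 6.9), (0.328, -0.413, 110, 56, 90.0), (0.642, -0.314, 308, 34, 90.0), (0.318, -0.2095, 99, 36, 90.0)]
```

>>> play_rows(
  motion=[
    {"translation": [-0.05, 0.05, 0.8], "roll": 0, "fingers": 0.4},
    {"translation": [-0.05, 0.05, 1.5], "roll": 0, "fingers": 0.4},
    {"translation": [-0.05, 0.05, 2.1], "roll": 0, "fingers": 0.4},
    {"translation": [-0.05, 0.05, 2.1], "roll": 0, "fingers": 0.4},
    {"translation": [-0.05, 0.05, 2.1], "roll": 0, "fingers": 0.4},
  ],
)

```text
clock: 31.67
eef_pos: [0.595, 0.0562, 0.14]
tool_rot: [0.738, 0.675, -0.0, 0.0]
ft_force: [-0.6, -1.0, -1.3]
grip_width: 0.0374
```

>>> play_rows(
  motion=[
    {"translation": [0, 0, 0], "roll": 0, "fingers": 0.05},
    {"translation": [0, 0, 0], "roll": 0, "fingers": 0},
    {"translation": [0, 0, 0], "roll": 0, "fingers": -0.3},
    {"translation": [0, 0, 0], "roll": 0, "fingers": -0.3},
    {"translation": [0, 0, -1], "roll": 0, "fingers": -0.3},
    {"translation": [0, 0, -4], "roll": 0, "fingers": -0.3},
    {"translation": [0, 0, -8], "roll": 0, "fingers": -0.3},
    {"translation": [0, 0, -9], "roll": 0, "fingers": -0.3},
    {"translation": [0, 0, -9], "roll": 0, "fingers": -0.3},
  ],
)

```text
clock: 32.42
eef_pos: [0.5977, 0.0575, 0.2362]
tool_rot: [0.737, 0.676, 0.004, 0.003]
ft_force: [-0.0, -0.2, 0.5]
grip_width: 0.0556
```

```bash
python3 -c "
from h import *
snap('wrist')
print(topc(snap('wrist'),.595,.0575))
for n in('scene','side'):
    c=snap(n);print(n,topc(c,.4405,.242),topc(c,.610,.227),topc(c,.595,.0575))
# D: centre (.508,-.42) 6.8deg
import math;a=math.radians(6.8)
plan((.508-.055*math.cos(a),-.42-.055*math.sin(a),.10,96.8))
"
```

```text
(0.5973641853332519, 0.056789714813232424, 815.5, 0.008524581909179688)
scene None (0.6089583320617675, 0.2282708320617676, 654.5, 0.007742794036865235) (0.593974266052246, 0.055867645263671876, 646.0, 0.008190105438232422)
side (0.44075000000000003, 0.24124999999999996, 328.0, 0.0061745944023132325) None (0.604, 0.0915, 832.0, 0.010404376029968262)
t 32.6167 p [0.5942 0.0571 0.2292] th 84.99 F [-0.13 -0.87  0.12] w 0.0554 j6 0.18
(0.4533868970541405, -0.42651221825685753, 0.1, 96.8) -> [-49.41, -9.8, 12.92] -11.8 rows>= 13
```

C stands on pad2 at about (0.596,0.0565). Post D lies far out, so I'll grip its +x end and pivot towards the robot.

```bash
python3 -c "
from h import *
plan((.5626,-.4135,.10,96.8))
"
```

```text
t 32.6167 p [0.5942 0.0571 0.2292] th 84.99 F [-0.13 -0.87  0.12] w 0.0554 j6 0.18
(0.5626, -0.4135, 0.1, 96.8) -> [-47.16, 0.96, 12.92] -11.8 rows>= 12
```

>>> play_rows(
  motion=[
    {"translation": [-4, 0.1, 0], "roll": -1, "fingers": -0.4},
    {"translation": [-8, 0.2, 0], "roll": -2, "fingers": -0.4},
    {"translation": [-12, 0.3, 0], "roll": -3, "fingers": -0.4},
    {"translation": [-16, 0.3, 0], "roll": -4, "fingers": -0.4},
    {"translation": [-20, 0.4, 1], "roll": -5, "fingers": -0.4},
    {"translation": [-24, 0.5, 2], "roll": -6, "fingers": -0.4},
    {"translation": [-28, 0.6, 3], "roll": -7, "fingers": -0.4},
    {"translation": [-32, 0.7, 4], "roll": -8, "fingers": -0.4},
    {"translation": [-36, 0.8, 5], "roll": -9, "fingers": -0.4},
    {"translation": [-40, 0.9, 6], "roll": -10, "fingers": -0.4},
    {"translation": [-44, 0.9, 7], "roll": -11, "fingers": -0.4},
    {"translation": [-47.2, 1, 8], "roll": -11.8, "fingers": -0.4},
    {"translation": [-47.2, 1, 11], "roll": -11.8, "fingers": -0.4},
    {"translation": [-47.2, 1, 12.9], "roll": -11.8, "fingers": -0.4},
    {"translation": [-47.2, 1, 12.9], "roll": -11.8, "fingers": -0.4},
    {"translation": [-47.2, 1, 12.9], "roll": -11.8, "fingers": -0.4},
  ],
)

```text
clock: 33.95
eef_pos: [0.5618, -0.4127, 0.0981]
tool_rot: [0.664, 0.748, -0.0, -0.003]
ft_force: [0.6, 0.0, 0.0]
grip_width: 0.0598
```

```bash
python3 -c "
from h import *
print(posts(snap('side'),reg=(.26,.66,-.47,-.16))[0]);print(posts(snap('wrist'),reg=(.36,.66,-.48,-.34))[0])
plan((.5626,-.4135,.0265,96.8))
"
```

```text
[(0.6485, -0.3515, 233, 21, 90.0)]
[(0.5092, -0.4182, 149, 37, 6.9), (0.6432, -0.4021, 103, 34, -86.4)]
t 34.05 p [ 0.5641 -0.4137  0.1021] th 96.82 F [ 0.23 -0.12  1.22] w 0.0598 j6 -0.75
(0.5626, -0.4135, 0.0265, 96.8) -> [0.04, -0.15, 7.56] 0.0 rows>= 2
```

>>> play_rows(
  motion=[
    {"translation": [0.15, 0, 3.5], "roll": 0, "fingers": -0.4},
    {"translation": [0.15, 0, 6], "roll": 0, "fingers": -0.4},
    {"translation": [0.15, 0, 7.3], "roll": 0, "fingers": -0.4},
    {"translation": [0.15, 0, 7.5], "roll": 0, "fingers": 0},
    {"translation": [0.15, 0, 7.5], "roll": 0, "fingers": 0},
    {"translation": [0.15, 0, 7.5], "roll": 0, "fingers": 0.05},
    {"translation": [0.15, 0, 7.5], "roll": 0, "fingers": 0.08},
    {"translation": [0.15, 0, 7.5], "roll": 0, "fingers": 0.1},
    {"translation": [0.15, 0, 7.5], "roll": 0, "fingers": 0.113},
    {"translation": [0.15, 0, 7.5], "roll": 0, "fingers": 0.113},
  ],
)

```text
clock: 34.88
eef_pos: [0.5647, -0.413, 0.0285]
tool_rot: [0.664, 0.748, 0.0, 0.002]
ft_force: [0.7, 1.7, 7.1]
grip_width: 0.038
```

>>> play_rows(
  motion=[
    {"translation": [0, -0.2, -0.8], "roll": 0, "fingers": 0.113},
    {"translation": [0, -0.3, -1.5], "roll": 0, "fingers": 0.113},
    {"translation": [0, -0.6, -2.2], "roll": 0, "fingers": 0.113},
    {"translation": [0, -1.0, -3.2], "roll": 0, "fingers": 0.113},
    {"translation": [0, -1.5, -4.2], "roll": 0, "fingers": 0.113},
    {"translation": [0, -2.1, -5.2], "roll": 0, "fingers": 0.113},
    {"translation": [0, -2.8, -6.1], "roll": 0, "fingers": 0.113},
    {"translation": [0, -3.6, -7.0], "roll": 0, "fingers": 0.113},
    {"translation": [0, -4.5, -7.7], "roll": 0, "fingers": 0.113},
    {"translation": [0, -5.4, -8.4], "roll": 0, "fingers": 0.113},
    {"translation": [0, -5.4, -8.4], "roll": 0, "fingers": 0.113},
  ],
)

```text
clock: 35.8
eef_pos: [0.5085, -0.4199, 0.1129]
tool_rot: [0.665, 0.747, -0.0, 0.001]
ft_force: [0.8, 0.7, 0.1]
grip_width: 0.038
```

```bash
python3 -c "
from h import *
c,u=lean('d1.png');plan()
g=np.median(c['pixels'][:,u-6:u+7].astype(int).sum(2),axis=1).astype(int);print(g[60:340:4].tolist())
print([(r,px2w(c,u,r,.009)[:2].round(4).tolist()) for r in range(60,200,10)])
"
```

```text
col 248 edges [(120, -26), (300, 29), (303, -104), (306, 134)]
t 35.85 p [ 0.5094 -0.4197  0.1121] th 96.71 F [ 1.7  -0.12  0.31] w 0.0377 j6 -0.81
[295, 362, 362, 361, 361, 361, 361, 361, 362, 361, 363, 362, 364, 364, 363, 342, 297, 298, 299, 298, 299, 298, 299, 299, 299, 298, 298, 298, 299, 299, 299, 299, 301, 305, 306, 305, 307, 305, 306, 307, 305, 305, 306, 305, 306, 305, 306, 307, 308, 308, 306, 256, 255, 256, 258, 284, 320, 324, 322, 322, 370, 307, 466, 458, 439, 448, 460, 452, 462, 34]
[(60, [0.4032, -0.4337]), (70, [0.4102, -0.4329]), (80, [0.4173, -0.4321]), (90, [0.4246, -0.4312]), (100, [0.432, -0.4304]), (110, [0.4395, -0.4295]), (120, [0.4473, -0.4286]), (130, [0.4551, -0.4277]), (140, [0.4632, -0.4268]), (150, [0.4714, -0.4259]), (160, [0.4798, -0.4249]), (170, [0.4884, -0.4239]), (180, [0.4972, -0.4229]), (190, [0.5062, -0.4219])]
```

```bash
python3 -c "
from h import *
c=snap('wrist')
g=np.median(c['pixels'][:,242:254].astype(int).sum(2),axis=1).astype(int);print(g[40:72:2])
print([(a,w2px(c,(.4353-.038*np.sin(np.radians(a)),-.4325,.009+.038*np.cos(np.radians(a))))[1].round(1)) for a in (20,30,40,45,50,60)])
print([(a,w2px(c,(.4353-.038*np.sin(np.radians(a))+.15*np.cos(np.radians(a)),-.4145,.009+.038*np.cos(np.radians(a))+.15*np.sin(np.radians(a))))[1].round(1)) for a in (20,30,40,45,50,60)])
"
```

```text
[437 436 434 431 390 298 300 300 301 295 276 371 367 365 364 364]
[(20, np.float64(82.5)), (30, np.float64(73.1)), (40, np.float64(64.9)), (45, np.float64(61.4)), (50, np.float64(58.3)), (60, np.float64(53.4))]
[(20, np.float64(316.7)), (30, np.float64(319.5)), (40, np.float64(312.2)), (45, np.float64(303.1)), (50, np.float64(289.3)), (60, np.float64(244.2))]
```

D is on track: 45°, foot fixed at x≈0.435. Completing the arc.

>>> play_rows(
  motion=[
    {"translation": [0, -1.0, -0.6], "roll": 0, "fingers": 0.113},
    {"translation": [0, -2.0, -1.1], "roll": 0, "fingers": 0.113},
    {"translation": [0, -3.0, -1.5], "roll": 0, "fingers": 0.113},
    {"translation": [0, -4.1, -1.8], "roll": 0, "fingers": 0.113},
    {"translation": [0, -5.2, -2.0], "roll": 0, "fingers": 0.113},
    {"translation": [0, -6.4, -2.15], "roll": 0, "fingers": 0.113},
    {"translation": [0, -7.5, -2.15], "roll": 0, "fingers": 0.113},
    {"translation": [0, -8.7, -2.1], "roll": 0, "fingers": 0.113},
    {"translation": [0, -9.4, -2.0], "roll": 0, "fingers": 0.113},
    {"translation": [0, -9.4, -2.0], "roll": 0, "fingers": 0.113},
  ],
)

```text
clock: 36.73
eef_pos: [0.4135, -0.4306, 0.1304]
tool_rot: [0.665, 0.747, -0.001, -0.001]
ft_force: [-1.9, -1.4, 4.7]
grip_width: 0.038
```

```bash
python3 -c "
from h import *
c,u=lean('d2.png');plan()
g=np.median(c['pixels'][:,u-6:u+7].astype(int).sum(2),axis=1).astype(int);print(g[60:340:4].tolist())
print([(r,px2w(c,u,r,.009)[0].round(4)) for r in range(90,200,8)])
print([(r,px2w(c,u,r,.159)[0].round(4)) for r in range(200,300,8)])
"
```

```text
col 248 edges [(121, -56), (125, 70), (155, -55), (169, -26), (170, -26), (306, 59), (313, -123)]
t 36.7833 p [ 0.4141 -0.4306  0.1304] th 96.65 F [-0.82 -1.56  6.04] w 0.038 j6 -0.92
[469, 468, 466, 469, 468, 468, 468, 469, 469, 470, 471, 469, 469, 469, 450, 440, 271, 432, 428, 421, 418, 461, 468, 458, 310, 304, 302, 299, 223, 226, 225, 224, 224, 224, 223, 224, 224, 224, 223, 224, 225, 224, 225, 226, 226, 224, 224, 224, 225, 225, 203, 205, 204, 202, 202, 203, 203, 202, 206, 267, 283, 283, 434, 434, 121, 122, 120, 121, 117, 37]
[(90, np.float64(0.3286)), (98, np.float64(0.335)), (106, np.float64(0.3414)), (114, np.float64(0.348)), (122, np.float64(0.3547)), (130, np.float64(0.3615)), (138, np.float64(0.3684)), (146, np.float64(0.3755)), (154, np.float64(0.3826)), (162, np.float64(0.3899)), (170, np.float64(0.3973)), (178, np.float64(0.4048)), (186, np.float64(0.4125)), (194, np.float64(0.4203))]
[(200, np.float64(0.3734)), (208, np.float64(0.3767)), (216, np.float64(0.38)), (224, np.float64(0.3833)), (232, np.float64(0.3868)), (240, np.float64(0.3903)), (248, np.float64(0.3938)), (256, np.float64(0.3975)), (264, np.float64(0.4012)), (272, np.float64(0.405)), (280, np.float64(0.4088)), (288, np.float64(0.4127)), (296, np.float64(0.4167))]
```

>>> play_rows(
  motion=[
    {"translation": [0, -0.6, 0.0], "roll": 0, "fingers": 0.113},
    {"translation": [0, -1.2, 0.15], "roll": 0, "fingers": 0.113},
    {"translation": [0, -1.7, 0.25], "roll": 0, "fingers": 0.113},
    {"translation": [0, -1.7, 0.25], "roll": 0, "fingers": 0.113},
  ],
)

```text
clock: 37.12
eef_pos: [0.3979, -0.4321, 0.1273]
tool_rot: [0.665, 0.747, -0.0, -0.001]
ft_force: [-0.9, -2.3, 2.5]
grip_width: 0.0376
```

```bash
python3 -c "
from h import *
c,u=lean('d3.png');plan()
g=np.median(c['pixels'][:,u-6:u+7].astype(int).sum(2),axis=1).astype(int);print(g[140:340:4].tolist())
print([(r,px2w(c,u,r,.009)[0].round(4)) for r in range(160,210,8)])
print([(r,px2w(c,u,r,.159)[0].round(4)) for r in range(260,310,8)])
"
```

```text
col 248 edges [(139, -54), (143, 71), (168, -60), (185, -34), (307, 52), (310, -132)]
t 37.1667 p [ 0.3983 -0.4321  0.1273] th 96.71 F [-0.84 -2.25  2.47] w 0.0382 j6 -0.94
[307, 382, 433, 428, 415, 450, 470, 421, 315, 305, 304, 302, 209, 210, 208, 210, 209, 208, 209, 210, 210, 210, 210, 210, 210, 210, 210, 210, 210, 210, 196, 194, 194, 195, 194, 195, 196, 216, 269, 293, 292, 293, 357, 128, 129, 129, 126, 127, 124, 34]
[(160, np.float64(0.3719)), (168, np.float64(0.3792)), (176, np.float64(0.3866)), (184, np.float64(0.3942)), (192, np.float64(0.4019)), (200, np.float64(0.4097)), (208, np.float64(0.4176))]
[(260, np.float64(0.3818)), (268, np.float64(0.3854)), (276, np.float64(0.3891)), (284, np.float64(0.3928)), (292, np.float64(0.3967)), (300, np.float64(0.4006)), (308, np.float64(0.4046))]
```

D is vertical (top edge 0.3957, foot 0.3955). Release, centre and grip firmly.

>>> play_rows(
  motion=[
    {"translation": [0, 0, 0], "roll": 0, "fingers": 0.05},
    {"translation": [0, 0, 0], "roll": 0, "fingers": 0},
    {"translation": [0, 0, 0], "roll": 0, "fingers": -0.05},
    {"translation": [0, 0.8, -0.3], "roll": 0, "fingers": -0.05},
    {"translation": [0, 1.6, -0.5], "roll": 0, "fingers": -0.05},
    {"translation": [0, 1.6, -0.5], "roll": 0, "fingers": 0.1},
    {"translation": [0, 1.6, -0.5], "roll": 0, "fingers": 0.4},
    {"translation": [0, 1.6, -0.5], "roll": 0, "fingers": 0.4},
    {"translation": [0, 1.6, -0.5], "roll": 0, "fingers": 0.4},
    {"translation": [0, 1.6, -0.5], "roll": 0, "fingers": 0.4},
  ],
)

```text
clock: 38.0
eef_pos: [0.4167, -0.4304, 0.1336]
tool_rot: [0.664, 0.748, 0.001, 0.001]
ft_force: [3.4, 0.4, 2.8]
grip_width: 0.0374
```

```bash
python3 -c "
from h import *
c,u=lean()
g=np.median(c['pixels'][:,u-6:u+7].astype(int).sum(2),axis=1).astype(int);print(g[140:300:4].tolist())
print([(r,px2w(c,u,r,.009)[0].round(4)) for r in range(150,190,4)]);print([(r,px2w(c,u,r,.159)[0].round(4)) for r in range(230,270,4)])
plan((.4255,.0725,.162,85))
"
```

```text
col 248 edges [(116, -58), (120, 64), (143, -52), (162, -34), (236, 26), (259, -105), (295, 125)]
[456, 329, 314, 305, 300, 298, 205, 206, 204, 205, 204, 202, 203, 204, 202, 203, 202, 203, 204, 203, 204, 203, 205, 204, 235, 298, 302, 300, 301, 313, 89, 96, 98, 98, 95, 80, 83, 82, 82, 351]
[(150, np.float64(0.3834)), (154, np.float64(0.387)), (158, np.float64(0.3907)), (162, np.float64(0.3944)), (166, np.float64(0.3981)), (170, np.float64(0.4019)), (174, np.float64(0.4057)), (178, np.float64(0.4095)), (182, np.float64(0.4134)), (186, np.float64(0.4173))]
[(230, np.float64(0.3904)), (234, np.float64(0.3922)), (238, np.float64(0.394)), (242, np.float64(0.3958)), (246, np.float64(0.3977)), (250, np.float64(0.3995)), (254, np.float64(0.4014)), (258, np.float64(0.4033)), (262, np.float64(0.4052)), (266, np.float64(0.4072))]
t 38.05 p [ 0.4167 -0.4304  0.1336] th 96.8 F [ 3.92 -0.84  3.93] w 0.0378 j6 -0.92
(0.4255, 0.0725, 0.162, 85) -> [49.83, 6.83, -2.84] 11.8 rows>= 13
```

>>> play_rows(
  motion=[
    {"translation": [0, 0, -1.5], "roll": 0, "fingers": 0.4},
    {"translation": [1, 0, -2.8], "roll": 0, "fingers": 0.4},
    {"translation": [4, 0.5, -2.8], "roll": 1, "fingers": 0.4},
    {"translation": [8, 1, -2.8], "roll": 2, "fingers": 0.4},
    {"translation": [12, 1.6, -2.8], "roll": 3, "fingers": 0.4},
    {"translation": [16, 2.2, -2.8], "roll": 4, "fingers": 0.4},
    {"translation": [20, 2.8, -2.8], "roll": 5, "fingers": 0.4},
    {"translation": [24, 3.4, -2.8], "roll": 6, "fingers": 0.4},
    {"translation": [28, 4, -2.8], "roll": 7, "fingers": 0.4},
    {"translation": [32, 4.6, -2.8], "roll": 8, "fingers": 0.4},
    {"translation": [36, 5.2, -2.8], "roll": 9, "fingers": 0.4},
    {"translation": [40, 5.8, -2.8], "roll": 10, "fingers": 0.4},
    {"translation": [44, 6.4, -2.8], "roll": 11, "fingers": 0.4},
    {"translation": [47.5, 6.9, -2.8], "roll": 11.8, "fingers": 0.4},
    {"translation": [49.8, 7.2, -2.8], "roll": 11.8, "fingers": 0.4},
    {"translation": [49.8, 7.2, -2.8], "roll": 11.8, "fingers": 0.4},
    {"translation": [49.8, 7.2, -2.8], "roll": 11.8, "fingers": 0.4},
  ],
)

```text
clock: 39.47
eef_pos: [0.4263, 0.0736, 0.1602]
tool_rot: [0.736, 0.677, -0.002, -0.0]
ft_force: [0.4, 0.0, -3.6]
grip_width: 0.0376
```

```bash
python3 -c "
from h import *
c,u=lean('p4.png');plan((.429,.0722,.139,85))
print([(r,px2w(c,u,r,.187)[0].round(4)) for r in range(225,250,4)])
"
```

```text
col 246 edges [(138, -63), (142, -42), (145, 41), (148, -49), (236, 27), (259, -96), (295, 77), (304, 60), (311, -88)]
t 39.5167 p [0.4265 0.0728 0.1603] th 85.06 F [-0.29 -0.19 -3.49] w 0.0374 j6 0.26
(0.429, 0.0722, 0.139, 85) -> [-0.04, 0.25, 2.13] 0.1 rows>= 1
[(225, np.float64(0.397)), (229, np.float64(0.3987)), (233, np.float64(0.4005)), (237, np.float64(0.4023)), (241, np.float64(0.4041)), (245, np.float64(0.4059)), (249, np.float64(0.4077))]
```

Top edge at 0.402 puts the centre at 0.421, so I move +4 mm in x and lower.

>>> play_rows(
  motion=[
    {"translation": [0, 0.3, 0.8], "roll": 0, "fingers": 0.4},
    {"translation": [0, 0.35, 1.5], "roll": 0, "fingers": 0.4},
    {"translation": [0, 0.35, 2.1], "roll": 0, "fingers": 0.4},
    {"translation": [0, 0.35, 2.1], "roll": 0, "fingers": 0.4},
    {"translation": [0, 0.35, 2.1], "roll": 0, "fingers": 0.4},
  ],
)

```text
clock: 39.93
eef_pos: [0.4317, 0.0715, 0.1394]
tool_rot: [0.738, 0.675, -0.0, 0.0]
ft_force: [0.3, -1.4, -2.0]
grip_width: 0.0375
```

>>> play_rows(
  motion=[
    {"translation": [0, 0, 0], "roll": 0, "fingers": 0.05},
    {"translation": [0, 0, 0], "roll": 0, "fingers": 0},
    {"translation": [0, 0, 0], "roll": 0, "fingers": -0.3},
    {"translation": [0, 0, 0], "roll": 0, "fingers": -0.3},
    {"translation": [0, 0, -1], "roll": 0, "fingers": -0.3},
    {"translation": [0, 0, -4], "roll": 0, "fingers": -0.3},
    {"translation": [0, 0, -8], "roll": 0, "fingers": -0.3},
    {"translation": [0, 0, -9], "roll": 0, "fingers": -0.3},
    {"translation": [0, 0, -9], "roll": 0, "fingers": -0.3},
  ],
)

```text
clock: 40.68
eef_pos: [0.4341, 0.0732, 0.2336]
tool_rot: [0.737, 0.676, 0.003, 0.002]
ft_force: [0.3, -0.3, -0.4]
grip_width: 0.0555
```

```bash
python3 -c "
from h import *
snap('wrist')
w=snap('wrist','k0.png');print(topc(w,.4255,.0725))
for n in('scene','side'):
    c=snap(n);print(n,[topc(c,*q) for q in ((.4405,.242),(.610,.227),(.595,.0575),(.4255,.0725))])
plan((.44,.33,.25,85))
"
```

```text
(0.42690816497802736, 0.07351020431518554, 819.0, 0.008466269493103027)
scene [(0.4385792694091797, 0.2435701217651367, 425.5, 0.00662103271484375), (0.6089347839355468, 0.22822282791137696, 579.5, 0.007299139022827149), (0.5941084060668944, 0.056513275146484375, 612.5, 0.0075396780967712405), (0.4224318199157715, 0.07349999999999998, 741.0, 0.008446678161621094)]
side [None, (0.6109285697937011, 0.22507143020629883, 237.0, 0.005015333175659179), (0.5964625015258789, 0.055, 225.5, 0.005062301635742187), (0.4285, 0.10599999999999998, 895.0, 0.01030781364440918)]
t 40.8833 p [0.4307 0.0726 0.2285] th 84.99 F [-0.84 -1.28  0.42] w 0.0556 j6 0.25
(0.44, 0.33, 0.25, 85) -> [25.72, -1.32, -2.15] -0.0 rows>= 7
```

All four posts are on their pads. Now the damper: hover for a close wrist view.

```bash
python3 -c "
from h import *
plan((.50,.36,.26,85))
"
```

```text
t 40.8833 p [0.4307 0.0726 0.2285] th 84.99 F [-0.84 -1.28  0.42] w 0.0556 j6 0.25
(0.5, 0.36, 0.26, 85) -> [29.24, 4.39, -3.15] -0.0 rows>= 8
```

>>> play_rows(
  motion=[
    {"translation": [0, 0, -3.1], "roll": 0, "fingers": -0.5},
    {"translation": [4, 0.6, -3.1], "roll": 0, "fingers": -0.5},
    {"translation": [8, 1.2, -3.1], "roll": 0, "fingers": -0.5},
    {"translation": [12, 1.8, -3.1], "roll": 0, "fingers": -0.5},
    {"translation": [16, 2.4, -3.1], "roll": 0, "fingers": -0.5},
    {"translation": [20, 3, -3.1], "roll": 0, "fingers": -0.5},
    {"translation": [24, 3.6, -3.1], "roll": 0, "fingers": -0.5},
    {"translation": [27.5, 4.1, -3.1], "roll": 0, "fingers": -0.5},
    {"translation": [29.2, 4.4, -3.1], "roll": 0, "fingers": -0.5},
    {"translation": [29.2, 4.4, -3.1], "roll": 0, "fingers": -0.5},
    {"translation": [29.2, 4.4, -3.1], "roll": 0, "fingers": -0.5},
  ],
)

```text
clock: 41.8
eef_pos: [0.5001, 0.3602, 0.258]
tool_rot: [0.737, 0.676, -0.002, -0.0]
ft_force: [0.2, -0.5, 0.5]
grip_width: 0.0639
```

```bash
python3 -c "
from h import *
plan()
c=snap('wrist','k1.png')
import pickle;pickle.dump(c,open('k1.pkl','wb'))
x0,x1,y0,y1,s=.43,.60,.27,.42,2600
a=grid(rect(c,x0,x1,y0,y1,.054,s),x0,y1,s,.02)
k=rect(c,.46,.58,.34,.43,.08,1600)
k=grid(k,.46,.43,1600,.02)
cv2.imwrite('pics/k1r.png',np.hstack([a,cv2.copyMakeBorder(k,0,a.shape[0]-k.shape[0],0,0,0)]));print(a.shape,k.shape)
"
```

```text
t 41.8 p [0.5001 0.3602 0.258 ] th 85.09 F [ 0.2  -0.45  0.5 ] w 0.0639 j6 0.71
(389, 441, 3) (143, 191, 3)
```

View pics/k1r.png

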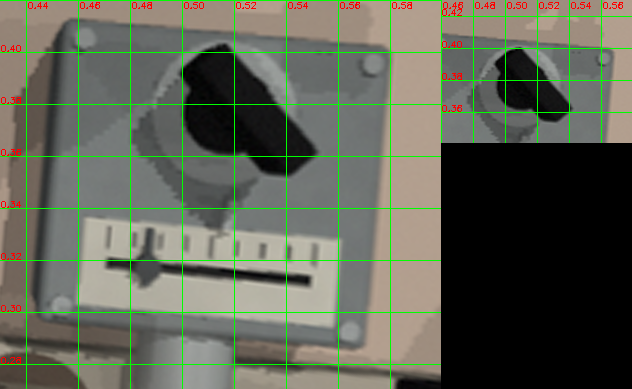

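```bash
cat >> h.py <<'E'
A0=np.radians(-5.2);OX=np.array([.5108,.3158])
def boxim(c,z,xs,ys):
    ex=np.array([np.cos(A0),np.sin(A0)]);ey=np.array([-ex[1],ex[0]])
    g=c['pixels'].astype(np.float32)
    mp=np.array([[w2px(c,(*(OX+x*ex+y*ey),z)) for x in xs] for y in ys],np.float32)
    return cv2.remap(g,mp[...,0],mp[...,1],cv2.INTER_LINEAR)
E
python3 -c "
from h import *
import pickle;c=pickle.load(open('k1.pkl','rb'))
xs=np.arange(-46,52,1.)/1000;ys=np.arange(24,-16,-1.)/1000
b=boxim(c,.054,xs,ys)
print('     ',''.join('%2d'%(abs(int(round(x*1000)))%100) if int(round(x*1000))%10==0 else '  ' for x in xs))
for y,r in zip(ys,b): print('%4d '%round(y*1000),''.join('%2d'%min(99,v/8) for v in r.sum(1)))
sat=(b.max(2)-b.min(2));hue=b[...,2]-b[...,0]
print('B-R');
for y,r in list(zip(ys,hue))[:26]: print('%4d '%round(y*1000),''.join('%3d'%v for v in r))
" | cut -c1-320
```

```text
40                  30                  20                  10                   0                  10                  20                  30                  40                  50  
  24  4545454545454545454544444444444445454545454545454544444444444445444237333231313131313131302928282727313640404143444444444444444444444444444443434343434343434343434343434343434343434343434343444444
  23  4545454545454545454545444444444445454545454545454545454545454545444238353331313231313131302928282731363941424344444444444444444444444444444444434343434343434343434343434343434343434343434343444444
  22  4545454545454545454545444444444445454545454444454545454545444445454545423632323331313131302928282831354146504644444444444444444444444444444444444344444444444343434343434343434343434343444344444444
  21  4545454545454545454545444544444445454545454545454545454545454545454545423834373934313131302928282831364247514744444444444444444443444444444444434344444444444444434343434343444444444444444344444444
  20  4545454545454545454545444444444444454545454545454545454545454545454545444342424135323231302928282
[... 14334 characters left out ...]
-5 -5 -4 -3 -3 -4 -4 -3 -4 -4 -5 -5 -5 -4 -3 -2 -2 -3 -3 -4-10-14-17-17-17-16-16-16-16-14-10 -1  1
   0  -16-16-17-16-15-13 -7 -3 -2 -1 -1 -2 -2 -2 -2 -2 -2  0  1  2  2  2  3  3  2  2  2  1 -1 -1 -1 -1 -1 -1 -1  0  0 -1  0 -1  0  0 -1  0  0  0  0 -1  0  0  0  0  1  0  0  0  0  0  0  0  0  0  0  0  0  0  0  1  1  0  0  1  1  0  1  1  1  0  0  0  0  0  0  0 -2-10-15-17-17-17-17-16-16-16-14-10 -1  1
  -1  -16-16-17-16-16-13 -7 -3 -2 -2 -2 -3 -3 -3 -3 -2 -2  0  1  1  2  2  2  2  2  2  1  0 -1 -1 -1 -1 -1 -1 -1 -2 -2 -1 -1 -2 -1 -1 -2 -2 -2 -1 -1 -1  0 -1 -1 -1  0 -2 -1 -1 -1 -1 -2 -2 -1 -2 -2 -1  0  0  0  0  0  0  0  0  0  0 -2 -2 -2 -2 -1 -1 -2 -1 -1 -1 -2 -9-14-17-17-17-17-17-16-16-14-10 -1  1
```

The view shows the dark pointer at x'≈-24.5 mm on the scale. There's a light steel clip just past the scale edge at x'≈+5.5, so about 30 mm of travel, or ≈246° clockwise. The knob bar lies at about -50°, centred near (0.516,0.377). Starting the roll at -135° lets me do it in one grip.

```bash
python3 -c "
from h import *
plan((.516,.377,.15,-140),(.516,.377,.09,-140))
"
```

```text
t 41.85 p [0.5003 0.3592 0.2587] th 85.01 F [ 0.43 -0.55 -0.44] w 0.064 j6 0.71
(0.516, 0.377, 0.15, -140) -> [1.91, 1.41, 10.87] -135.0 rows>= 19
(0.516, 0.377, 0.09, -140) -> [1.91, 1.41, 16.87] -135.0 rows>= 19
```

>>> play_rows(
  motion=[
    {"translation": [1, 0.7, 0], "roll": -7, "fingers": -0.3},
    {"translation": [1.9, 1.4, 0], "roll": -14, "fingers": -0.3},
    {"translation": [1.9, 1.4, 0], "roll": -21, "fingers": -0.3},
    {"translation": [1.9, 1.4, 0], "roll": -28, "fingers": -0.3},
    {"translation": [1.9, 1.4, 0], "roll": -35, "fingers": -0.3},
    {"translation": [1.9, 1.4, 0], "roll": -42, "fingers": -0.3},
    {"translation": [1.9, 1.4, 1], "roll": -49, "fingers": -0.3},
    {"translation": [1.9, 1.4, 2], "roll": -56, "fingers": -0.3},
    {"translation": [1.9, 1.4, 3], "roll": -63, "fingers": -0.3},
    {"translation": [1.9, 1.4, 4], "roll": -70, "fingers": -0.3},
    {"translation": [1.9, 1.4, 5], "roll": -77, "fingers": -0.3},
    {"translation": [1.9, 1.4, 6], "roll": -84, "fingers": -0.3},
    {"translation": [1.9, 1.4, 7], "roll": -91, "fingers": -0.3},
    {"translation": [1.9, 1.4, 8], "roll": -98, "fingers": -0.3},
    {"translation": [1.9, 1.4, 9], "roll": -105, "fingers": -0.3},
    {"translation": [1.9, 1.4, 9], "roll": -112, "fingers": -0.3},
    {"translation": [1.9, 1.4, 9], "roll": -119, "fingers": -0.3},
    {"translation": [1.9, 1.4, 9], "roll": -126, "fingers": -0.3},
    {"translation": [1.9, 1.4, 9], "roll": -133, "fingers": -0.3},
    {"translation": [1.9, 1.4, 9], "roll": -135, "fingers": -0.3},
  ],
)

```text
clock: 43.52
eef_pos: [0.5165, 0.3753, 0.1708]
tool_rot: [-0.343, 0.939, -0.0, -0.001]
ft_force: [0.2, -0.1, -0.1]
grip_width: 0.0553
```

```bash
python3 -c "
from h import *
plan((.516,.377,.09,-140))
c=snap('wrist','k2.png')
print(c['pixels'][200:,200:300].sum(2).min())
# bar: darkest blob in top-down rect at z=.094
for n in ('wrist',):
    x0,x1,y0,y1,s=.46,.58,.33,.43,2000
    im=cv2.cvtColor(rect(c,x0,x1,y0,y1,.094,s),cv2.COLOR_BGR2GRAY)
    print(np.percentile(im,[1,5,20,50]))
    m=(im<30).astype(np.uint8)
    for q in cv2.findContours(m,0,1)[0]:
        if cv2.contourArea(q)>800:
            (a,b),wh,an=cv2.minAreaRect(q);print((x0+a/s).round(4),(y1-b/s).round(4),np.round(np.array(wh)/s*1000),an)
"
```

```text
t 43.5167 p [0.5165 0.3753 0.1708] th -139.87 F [ 0.19 -0.08 -0.14] w 0.0553 j6 -1.64
(0.516, 0.377, 0.09, -140) -> [-0.07, 0.16, 8.08] 0.1 rows>= 2
13
[  9.  16. 101. 123.]Traceback (most recent call last):
  File "<string>", line 14, in <module>
    (a,b),wh,an=cv2.minAreaRect(q);print((x0+a/s).round(4),(y1-b/s).round(4),np.round(np.array(wh)/s*1000),an)
                                         ^^^^^^^^^^^^^^
AttributeError: 'float' object has no attribute 'round'
```

```bash
python3 -c "
from h import *
import pickle
c2={**snap('wrist')}
for c in (pickle.load(open('k1.pkl','rb')),c2):
  x0,x1,y0,y1,s=.46,.58,.33,.43,2000
  im=cv2.cvtColor(rect(c,x0,x1,y0,y1,.094,s),cv2.COLOR_BGR2GRAY)
  for th in (12,18,24,30,45):
    m=(im<th).astype(np.uint8)
    for q in cv2.findContours(m,0,1)[0]:
        if cv2.contourArea(q)>800:
            (a,b),wh,an=cv2.minAreaRect(q);print(th,round(x0+a/s,4),round(y1-b/s,4),np.round(np.array(wh)/s*1000),round(an))
  print(im[::10,::8].astype(int)[:, :] if 0 else '')
im=cv2.cvtColor(rect(pickle.load(open('k1.pkl','rb')),.48,.56,.34,.41,.094,500),cv2.COLOR_BGR2GRAY)
for r in im: print(''.join('%3d'%v for v in r))
"
```

```text
12 0.5048 0.3716 [49. 21.] 59
18 0.5061 0.3726 [49. 25.] 61
24 0.5094 0.3731 [50. 29.] 48
30 0.5093 0.3731 [50. 29.] 50
45 0.5093 0.373 [51. 30.] 50

18 0.5179 0.3739 [54. 26.] 45
24 0.5181 0.3743 [54. 26.] 48
30 0.5181 0.3742 [54. 27.] 48
45 0.5179 0.3741 [55. 27.] 45

144144144144144145145145145144143144145144145157157159159161162162160144144144145145144145144145144145145144145146163164
144145144145144145144145145145145144145144145144145145145144144144144145144144145145144144145145145144145144144145157162
131135136141143144145146145145145145143144144145144143144144145144145144144144144143143145145145144145145144144144157163
102103104102102102106109112121125126131138138142143144145145144145144145144144145144144145145144144144144145144152165162
109107107107105104104105104102102103104102104105109109111118118126128130133138140143143146145145145144145145145152164162
107106107104105105107106107112121125124126127121113118115115116115112106100103105106106106108122123127133136138150162163
 99 98104106105106103116129131 92 55 17 231221401411381351221211211201061071081081061061051051031031031
[... 2584 characters left out ...]
79 90102104103105104101 96 84 91122118118119119119117117117118117118117116116115116113115112131
119119120122 89 84 84 84 85 83 84 85 84 83 78 82 81 98120118116116117118119118119120119117118117117117117114115114111133
119120121120117 86 85 83 82 83 83 84 83 76 69 73 82105118118117116116118119120119118116116116116118118117118115115110140
121121120120117100 85 85 79 76 76 77 77 65 80 79107122120118118117117117118119119119115115115116118118118117115115111145
120121120120121122100 85 85 83 81 76 72 72107100117120120117117117117117116117118118117116116117118118117117116115112148
121121122121121122124 85 87 83 84 77 75100108118118119119119118119117117116117116117116116117118119118118117117116113152
```

```bash
python3 -c "
from h import *
plan((.5165,.378,.09,-138))"
```

```text
t 43.6167 p [0.5165 0.3756 0.1708] th -140.14 F [-0.12  0.3  -0.06] w 0.0554 j6 -1.64
(0.5165, 0.378, 0.09, -138) -> [-0.16, 0.19, 8.08] -2.1 rows>= 2
```

>>> play_rows(
  motion=[
    {"translation": [-0.15, 0.2, 3], "roll": -2, "fingers": -0.3},
    {"translation": [-0.15, 0.2, 6], "roll": -2, "fingers": -0.3},
    {"translation": [-0.15, 0.2, 7.5], "roll": -2, "fingers": -0.3},
    {"translation": [-0.15, 0.2, 8], "roll": -2, "fingers": -0.3},
    {"translation": [-0.15, 0.2, 8], "roll": -2, "fingers": 0.2},
    {"translation": [-0.15, 0.2, 8], "roll": -2, "fingers": 0.5},
    {"translation": [-0.15, 0.2, 8], "roll": -2, "fingers": 0.6},
    {"translation": [-0.15, 0.2, 8], "roll": -2, "fingers": 0.7},
    {"translation": [-0.15, 0.2, 8], "roll": -2, "fingers": 0.8},
    {"translation": [-0.15, 0.2, 8], "roll": -2, "fingers": 0.8},
    {"translation": [-0.15, 0.2, 8], "roll": -2, "fingers": 0.8},
  ],
)

```text
clock: 44.53
eef_pos: [0.5146, 0.3774, 0.0928]
tool_rot: [-0.358, 0.934, -0.001, -0.002]
ft_force: [-7.5, -7.3, 6.9]
grip_width: 0.0121
```

>>> play_rows(
  motion=[
    {"translation": [0, 0, 0], "roll": 5, "fingers": 0.8},
    {"translation": [0, 0, 0], "roll": 11, "fingers": 0.8},
    {"translation": [0, 0, 0], "roll": 17, "fingers": 0.8},
    {"translation": [0, 0, 0], "roll": 23, "fingers": 0.8},
    {"translation": [0, 0, 0], "roll": 29, "fingers": 0.8},
    {"translation": [0, 0, 0], "roll": 35, "fingers": 0.8},
    {"translation": [0, 0, 0], "roll": 41, "fingers": 0.8},
    {"translation": [0, 0, 0], "roll": 47, "fingers": 0.8},
    {"translation": [0, 0, 0], "roll": 53, "fingers": 0.8},
    {"translation": [0, 0, 0], "roll": 59, "fingers": 0.8},
    {"translation": [0, 0, 0], "roll": 65, "fingers": 0.8},
    {"translation": [0, 0, 0], "roll": 71, "fingers": 0.8},
    {"translation": [0, 0, 0], "roll": 77, "fingers": 0.8},
    {"translation": [0, 0, 0], "roll": 83, "fingers": 0.8},
    {"translation": [0, 0, 0], "roll": 89, "fingers": 0.8},
    {"translation": [0, 0, 0], "roll": 95, "fingers": 0.8},
    {"translation": [0, 0, 0], "roll": 101, "fingers": 0.8},
    {"translation": [0, 0, 0], "roll": 107, "fingers": 0.8},
    {"translation": [0, 0, 0], "roll": 113, "fingers": 0.8},
    {"translation": [0, 0, 0], "roll": 119, "fingers": 0.8},
  ],
)

```text
clock: 46.2
eef_pos: [0.5175, 0.3766, 0.0928]
tool_rot: [0.626, 0.78, -0.001, 0.003]
ft_force: [-0.5, -9.5, 3.8]
grip_width: 0.0121
```

>>> play_rows(
  motion=[
    {"translation": [0, 0, 0], "roll": 6, "fingers": 0.8},
    {"translation": [0, 0, 0], "roll": 12, "fingers": 0.8},
    {"translation": [0, 0, 0], "roll": 18, "fingers": 0.8},
    {"translation": [0, 0, 0], "roll": 24, "fingers": 0.8},
    {"translation": [0, 0, 0], "roll": 30, "fingers": 0.8},
    {"translation": [0, 0, 0], "roll": 36, "fingers": 0.8},
    {"translation": [0, 0, 0], "roll": 42, "fingers": 0.8},
    {"translation": [0, 0, 0], "roll": 48, "fingers": 0.8},
    {"translation": [0, 0, 0], "roll": 54, "fingers": 0.8},
    {"translation": [0, 0, 0], "roll": 60, "fingers": 0.8},
    {"translation": [0, 0, 0], "roll": 66, "fingers": 0.8},
    {"translation": [0, 0, 0], "roll": 72, "fingers": 0.8},
    {"translation": [0, 0, 0], "roll": 78, "fingers": 0.8},
    {"translation": [0, 0, 0], "roll": 84, "fingers": 0.8},
    {"translation": [0, 0, 0], "roll": 90, "fingers": 0.8},
    {"translation": [0, 0, 0], "roll": 90, "fingers": 0.8},
  ],
)

```text
clock: 47.53
eef_pos: [0.5162, 0.3744, 0.0928]
tool_rot: [0.994, 0.11, -0.001, 0.005]
ft_force: [-4.0, -14.7, 7.4]
grip_width: 0.0126
```

```bash
python3 - <<'E'
from h import *
plan()
for n in ('wrist','scene','side'):
    c=snap(n,'k3%s.png'%n)
    print(n,w2px(c,(*OX,.054)).round(0))
    xs=np.arange(-46,52,1.)/1000;ys=np.arange(24,-10,-1.)/1000
    b=boxim(c,.054,xs,ys)
    print('      ',''.join('%2d'%(abs(int(round(x*1000)))%100) if int(round(x*1000))%10==0 else '  ' for x in xs))
    for y,r in zip(ys,b): print('%4d '%round(y*1000),''.join('%2d'%min(99,v/8) for v in r.sum(1)))
E
```

```text
t 47.5333 p [0.5162 0.3744 0.0928] th 12.58 F [ -4.   -14.68   7.38] w 0.0126 j6 1.98
wrist [224. 297.]
                   40                  30                  20                  10                   0                  10                  20                  30                  40                  50  
  24  49484534343434343434343434343334343433343434343434343420 5 5 4 5 5 7 6 7 7 6 6 7 7 7103246311010 6 3 3 4 4 3 3 4 5 5 5 4 4 5 4 4 3 3 3 3 3 6 6 9 5 3 6 6 7 7 6 7 7 6 7 7 7 7 7 7 8 7 7 7 7 7 6 7 7 6
  23  49484334343434343434343433343334343434343333343434343422 7 6 4 5 6 7 7 7 7 7 6 7 7 7 71340421410 8 4 4 3 3 3 3 5 5 4 5 5 5 4 4 4 4 4 5 4 3 5 5 6 3 4 6 7 7 7 7 7 7 7 6 7 6 6 7 7 7 7 6 6 7 7 7 6 7 7
  22  45464535343434343434343333343333333434333434343434343420 6 7 6 7 6 7 7 7 6 7 7 7 7 6 6 723301210 9 5 3 5 4 4 4 5 5 5 5 4 5 5 5 5 4 4 4 4 3 5 6 6 4 4 5 6 7 7 7 6 6 7 6 7 7 7 7 7 7 7 7 7 7 6 7 7 7 7
  21  38363634343434343434343433333334333433343434343434343015 7 7 7 7 7 6 6 7 6 8 8 7 7 6 6 7 7 6 91010 6 3 5 5 5 5 5 5 5 5 5 6 5 5 4 4 6 5 4 4 3 5 6 5 4 5 6 7 7 7 7 7 7 7 6 7 7 7 7 
[... 19656 characters left out ...]
2232324242424242524242424242424242526272829313233343434343434343637394042454749484746444239
  -7  2931333433323130282624232323242323232323232323232323232323232323232323232323232322222119181717181818192122222223232323232323232323232323242425262628293132323232333333333537394143454749484746444240
  -8  2931333433333230292725242424252424242424242424242423232424242424232323232424242323222120191819191920212223232323232424242424242323232424242525262728293031313132323233333537394143454749484746444239
  -9  2931333434333231302827262626262626262625252526252525252525262625252525252626262525242322212021222223242627282828282828282828272727272727282829293031323334343434343535353638404244464749484746444240
```

>>> play_rows(
  motion=[
    {"translation": [0, 0, 0], "roll": 0, "fingers": 0.5},
    {"translation": [0, 0, 0], "roll": 0, "fingers": 0.3},
    {"translation": [0, 0, 0], "roll": 0, "fingers": 0.1},
    {"translation": [0, 0, -2], "roll": 0, "fingers": 0},
    {"translation": [0, 0, -6], "roll": 0, "fingers": 0},
    {"translation": [0, 0, -10], "roll": 0, "fingers": 0},
    {"translation": [-0.5, 2, -14], "roll": 0, "fingers": 0},
    {"translation": [-1, 5, -17], "roll": 0, "fingers": 0},
    {"translation": [-1, 7, -17], "roll": 0, "fingers": 0},
    {"translation": [-1, 7, -17], "roll": 0, "fingers": 0},
    {"translation": [-1, 7, -17], "roll": 0, "fingers": 0},
  ],
)

```text
clock: 48.6
eef_pos: [0.5233, 0.3093, 0.2625]
tool_rot: [0.994, 0.112, 0.002, -0.001]
ft_force: [1.2, 0.2, 0.0]
grip_width: 0.0428
```

```bash
python3 - <<'E'
from h import *
import pickle
plan()
c=snap('wrist','k4.png');pickle.dump(c,open('k4.pkl','wb'))
xs=np.arange(-12,22,.5)/1000
ys=np.arange(26,4,-1.)/1000
b=boxim(c,.054,xs,ys)
print('     ',''.join('%3d'%x if abs(x%1)<.01 else '   ' for x in (xs*1000).round(1)))
for y,r in zip(ys,b): print('%4d '%round(y*1000),''.join('%3d'%(v/8) for v in r.sum(1)))
xs=np.arange(-46,52,.1)/1000
B=boxim(c,.054,xs,np.arange(30,-16,-.1)/1000).astype(np.uint8)[:,:,::-1]
k1=boxim(pickle.load(open('k1.pkl','rb')),.054,xs,np.arange(30,-16,-.1)/1000).astype(np.uint8)[:,:,::-1]
v=np.vstack([cv2.resize(k1,(780,290)),cv2.resize(B,(780,290))])
cv2.imwrite('pics/k4v.png',v)
E
```

```text
t 48.6 p [0.5233 0.3093 0.2625] th 12.89 F [1.25 0.23 0.  ] w 0.0428 j6 1.88
      -12   -11   -10    -9    -8    -7    -6    -5    -4    -3    -2    -1     0     1     2     3     4     5     6     7     8     9    10    11    12    13    14    15    16    17    18    19    20    21   
  26   31 31 31 31 31 31 31 31 31 31 31 30 30 30 29 29 29 29 29 29 29 29 29 29 29 29 29 29 29 29 32 36 38 38 38 38 38 39 40 41 41 42 42 43 43 44 44 44 44 44 44 44 44 44 44 44 44 44 44 44 43 44 44 43 43 43 43 43
  25   31 31 31 31 31 31 31 31 31 31 31 31 31 31 31 31 30 30 30 30 30 29 29 29 29 29 28 28 29 29 31 35 38 39 39 39 40 40 41 42 43 43 43 43 44 44 44 44 44 44 44 44 44 44 44 44 44 44 44 44 44 44 44 44 43 43 43 43
  24   32 32 32 32 31 31 31 31 31 31 31 31 31 31 31 31 31 31 31 31 31 30 30 29 29 29 28 28 28 31 33 36 38 40 40 40 41 42 42 43 43 43 44 44 44 44 43 43 43 44 44 44 44 44 44 44 44 44 43 43 44 44 44 43 43 43 43 43
  23   31 31 32 32 32 32 32 31 31 31 31 31 31 32 31 31 31 31 31 31 31 31 30 29 29 29 28 29 29 31 35 38 39 40 41 43 45 45 45 44 44 44 44 44 44 44 43 44 44 44 44 44 44 44 44 44 44 4
[... 3129 characters left out ...]
8 57 61 64 65 65 65 65 65 65 65 65 65 65 65 65 65 56 44 36 45 56 62
   7   65 63 57 52 51 52 56 61 64 65 65 66 66 66 65 63 62 61 60 55 50 44 38 32 28 26 25 29 33 41 52 62 64 65 66 66 66 66 66 66 66 66 59 51 44 53 61 64 65 65 65 65 65 65 65 65 65 65 65 65 65 65 65 54 45 46 55 63
   6   65 65 62 59 58 61 63 64 66 66 66 65 65 65 65 64 63 61 57 51 47 44 39 33 27 26 25 27 34 42 50 57 62 63 65 65 66 66 66 66 66 66 65 61 59 60 63 65 65 65 65 65 65 65 65 65 65 65 65 65 65 65 66 63 59 55 59 63
   5   65 65 65 65 65 65 65 65 65 66 66 65 65 65 65 65 63 62 55 47 41 38 37 32 28 26 25 25 31 38 45 50 55 58 61 64 65 65 66 66 66 65 65 65 65 65 65 65 65 65 65 65 65 65 65 65 65 65 65 65 65 65 66 66 65 65 66 66
```

View pics/k4v.png

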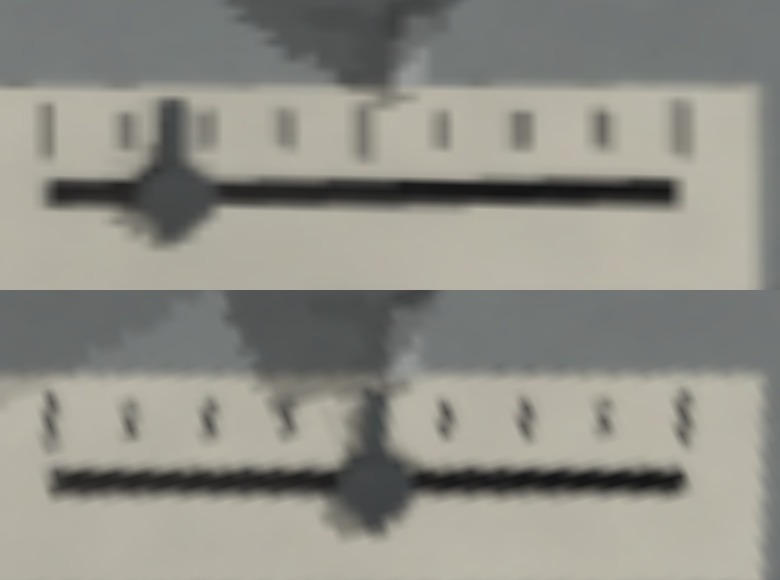

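The pointer is now at x'≈1.1 and the clip at x'≈4.9, so about 3.8 mm remain. I'll check the clip edges with a fine profile in both images.

```bash
python3 - <<'E'
from h import *
import pickle
xs=np.arange(1,10,.5)/1000
for n in('k1','k4'):
    c=pickle.load(open(n+'.pkl','rb'))
    print(n,xs*1000)
    for z in (.054,):
      b=boxim(c,z,xs,np.arange(21,14,-1.)/1000)
      for r in b: print(''.join('%4d'%v for v in (r.sum(1)/3)))
c=pickle.load(open('k1.pkl','rb'))
xs=np.arange(-30,-19,.5)/1000;print(xs[0])
print((boxim(c,.054,xs,np.array([8,10,12.])/1000).sum(2)/3).astype(int))
E
```

```text
k1 [1.  1.5 2.  2.5 3.  3.5 4.  4.5 5.  5.5 6.  6.5 7.  7.5 8.  8.5 9.  9.5]
  75  75  75  79  84  90  98 105 112 120 127 132 137 134 126 119 118 118
  75  75  75  80  85  93 104 115 124 132 138 138 139 135 126 119 119 119
  75  75  75  83  91 102 116 131 139 144 148 144 140 134 126 119 119 119
  76  76  76  88 101 115 130 146 149 149 148 144 140 134 127 120 120 119
  80  81  82  92 106 119 133 147 151 150 149 146 142 137 132 126 126 126
 109 108 105 111 121 130 144 157 161 162 163 164 164 164 163 162 161 161
 137 129 120 122 126 130 137 144 150 154 159 166 173 176 176 176 176 176
k4 [1.  1.5 2.  2.5 3.  3.5 4.  4.5 5.  5.5 6.  6.5 7.  7.5 8.  8.5 9.  9.5]
  77  76  82  91  99 104 110 113 116 120 126 130 127 123 119 118 117 117
  77  76  78  87  98 107 116 128 132 135 135 130 122 120 119 118 118 117
  78  78  80  88 102 116 129 142 147 146 144 135 126 121 119 118 118 118
  78  79  86  95 111 126 139 145 149 147 143 140 133 127 123 121 117 119
  92  91  98 111 123 134 143 146 148 151 149 148 146 142 140 139 138 139
 110 108 106 119 132 137 137 137 143 151 158 160 163 161 161 161 162 164
 117 112 107 109 116 123 124 128 138 151 165 169 172 175 176 176 176 176
-0.03
[[115 128 141 148 156 153 141 127 101  74  67  70  75  89 103 119 134 140
  133 126 129 133]
 [116 129 142 151 160 156 145 132 103  74  67  70  76  90 104 119 133 139
  132 124 127 130]
 [138 147 155 159 162 157 147 135 108  80  73  72  75  90 104 121 138 148
  144 141 142 142]]
```

```bash
python3 -c "
from h import *
plan((.5157,.374,.15,12.6),(.5157,.374,.09,12.6))"
```

```text
t 48.65 p [0.5226 0.3098 0.2612] th 12.96 F [-0.1   0.5  -1.26] w 0.0429 j6 1.88
(0.5157, 0.374, 0.15, 12.6) -> [0.77, -6.41, 11.12] 0.4 rows>= 4
(0.5157, 0.374, 0.09, 12.6) -> [0.77, -6.41, 17.12] 0.4 rows>= 5
```

>>> play_rows(
  motion=[
    {"translation": [0.4, -3, 1], "roll": 0.4, "fingers": 0},
    {"translation": [0.8, -6, 4], "roll": 0.4, "fingers": 0},
    {"translation": [0.8, -6.4, 8], "roll": 0.4, "fingers": 0},
    {"translation": [0.8, -6.4, 12], "roll": 0.4, "fingers": 0},
    {"translation": [0.8, -6.4, 15], "roll": 0.4, "fingers": 0},
    {"translation": [0.8, -6.4, 17], "roll": 0.4, "fingers": 0.1},
    {"translation": [0.8, -6.4, 17], "roll": 0.4, "fingers": 0.4},
    {"translation": [0.8, -6.4, 17], "roll": 0.4, "fingers": 0.6},
    {"translation": [0.8, -6.4, 17], "roll": 0.4, "fingers": 0.8},
    {"translation": [0.8, -6.4, 17], "roll": 0.4, "fingers": 0.8},
    {"translation": [0.8, -6.4, 17], "roll": 0.4, "fingers": 0.8},
  ],
)

```text
clock: 49.57
eef_pos: [0.5159, 0.3744, 0.0902]
tool_rot: [0.994, 0.11, -0.0, -0.001]
ft_force: [3.0, 3.8, -15.8]
grip_width: 0.0126
```

>>> play_rows(
  motion=[
    {"translation": [0, 0, 0], "roll": 6, "fingers": 0.8},
    {"translation": [0, 0, 0], "roll": 12, "fingers": 0.8},
    {"translation": [0, 0, 0], "roll": 18, "fingers": 0.8},
    {"translation": [0, 0, 0], "roll": 24, "fingers": 0.8},
    {"translation": [0, 0, 0], "roll": 30, "fingers": 0.8},
    {"translation": [0, 0, 0], "roll": 34, "fingers": 0.8},
    {"translation": [0, 0, 0], "roll": 34, "fingers": 0.8},
    {"translation": [0, 0, 0], "roll": 34, "fingers": 0.8},
  ],
)

```text
clock: 50.23
eef_pos: [0.5152, 0.3744, 0.0902]
tool_rot: [0.983, -0.185, -0.001, -0.0]
ft_force: [0.6, 5.6, -16.1]
grip_width: 0.0122
```

>>> play_rows(
  motion=[
    {"translation": [0, 0, 0], "roll": 0, "fingers": 0.5},
    {"translation": [0, 0, 0], "roll": 0, "fingers": 0.2},
    {"translation": [0, 0, 0], "roll": 0, "fingers": 0.0},
    {"translation": [0, 0, -2], "roll": 0, "fingers": 0},
    {"translation": [0, 0, -6], "roll": 0, "fingers": 0},
    {"translation": [0, 0, -10], "roll": 0, "fingers": 0},
    {"translation": [0, 0, -14], "roll": 0, "fingers": 0},
    {"translation": [0, 0, -16], "roll": 0, "fingers": 0},
  ],
)

```text
clock: 50.9
eef_pos: [0.5178, 0.3744, 0.2596]
tool_rot: [0.983, -0.186, 0.004, -0.004]
ft_force: [1.0, 0.8, 0.5]
grip_width: 0.0425
```

```bash
python3 -c "
from h import *
plan((.5003,.3592,.2587,85))"
```

```text
t 50.9 p [0.5178 0.3744 0.2596] th -21.41 F [0.99 0.77 0.5 ] w 0.0425 j6 2.57
(0.5003, 0.3592, 0.2587, 85) -> [-1.07, 2.05, 0.09] -106.4 rows>= 15
```

Going back to the k1 hover pose for a like-for-like measurement.

>>> play_rows(
  motion=[
    {"translation": [-1.1, 2, 0], "roll": -7, "fingers": -0.5},
    {"translation": [-1.1, 2, 0], "roll": -14, "fingers": -0.5},
    {"translation": [-1.1, 2, 0], "roll": -21, "fingers": -0.5},
    {"translation": [-1.1, 2, 0], "roll": -28, "fingers": -0.5},
    {"translation": [-1.1, 2, 0], "roll": -35, "fingers": -0.5},
    {"translation": [-1.1, 2, 0], "roll": -42, "fingers": -0.5},
    {"translation": [-1.1, 2, 0], "roll": -49, "fingers": -0.5},
    {"translation": [-1.1, 2, 0], "roll": -56, "fingers": -0.5},
    {"translation": [-1.1, 2, 0], "roll": -63, "fingers": -0.5},
    {"translation": [-1.1, 2, 0], "roll": -70, "fingers": -0.5},
    {"translation": [-1.1, 2, 0], "roll": -77, "fingers": -0.5},
    {"translation": [-1.1, 2, 0], "roll": -84, "fingers": -0.5},
    {"translation": [-1.1, 2, 0], "roll": -91, "fingers": -0.5},
    {"translation": [-1.1, 2, 0], "roll": -98, "fingers": -0.5},
    {"translation": [-1.1, 2, 0], "roll": -104, "fingers": -0.5},
    {"translation": [-1.1, 2, 0], "roll": -106.4, "fingers": -0.5},
    {"translation": [-1.1, 2, 0], "roll": -106.4, "fingers": -0.5},
    {"translation": [-1.1, 2, 0], "roll": -106.4, "fingers": -0.5},
  ],
)

```text
clock: 52.4
eef_pos: [0.4988, 0.359, 0.2527]
tool_rot: [0.738, 0.675, 0.001, 0.0]
ft_force: [0.3, 0.1, 0.4]
grip_width: 0.0642
```

```bash
python3 - <<'E'
from h import *
import pickle
plan()
c=snap('wrist','k5.png');pickle.dump(c,open('k5.pkl','wb'))
xs=np.arange(-1,12,.5)/1000
print(''.join('%5.1f'%v for v in xs*1000))
for y in list(range(23,14,-1))+[13,12,11,10,8]:
    print(''.join('%5d'%v for v in boxim(c,.054,xs,[y/1000])[0].sum(1)/3),y)
# ticks shift check against k1
xs=np.arange(15,45,.25)/1000
a=[boxim(pickle.load(open(n+'.pkl','rb')),.0505,xs,np.arange(7,12,1.)/1000).sum(2).mean(0) for n in('k1','k5')]
cc=[np.corrcoef(np.roll(a[1],s)[12:-12],a[0][12:-12])[0,1] for s in range(-10,11)];print('k5 shift mm',-(np.argmax(cc)-10)*.25,max(cc))
E
```

```text
t 52.4 p [0.4988 0.359  0.2527] th 84.91 F [0.34 0.13 0.38] w 0.0642 j6 0.71
 -1.0 -0.5  0.0  0.5  1.0  1.5  2.0  2.5  3.0  3.5  4.0  4.5  5.0  5.5  6.0  6.5  7.0  7.5  8.0  8.5  9.0  9.5 10.0 10.5 11.0 11.5
  102   94   84   75   73   72   74   78   83   99  113  126  137  146  144  142  137  131  124  122  120  118  118  118  118  117 23
  100   92   83   75   73   72   74   77   81   92  102  111  118  125  130  136  136  130  124  122  120  118  118  118  118  118 22
   88   83   79   75   73   72   75   79   84   95  105  111  113  115  119  123  125  124  124  122  119  118  118  118  118  118 21
   84   81   78   75   74   72   78   87   98  111  124  131  131  131  129  129  128  126  124  122  120  118  118  118  118  118 20
   91   86   81   76   74   73   81   94  109  126  141  149  149  149  146  143  138  132  125  122  120  119  119  118  118  118 19
  102   95   85   77   76   74   82   95  109  126  141  149  149  149  146  144  139  132  125  122  120  118  119  118  118  118 18
  109  101   90   81   80   78   86   98  111  128  143  151  152  152  149  147  142  1
[... 317 characters left out ...]
26  119  119  121  136  150  145  128  110   89   66   58   62   67   82   99  116  136  156  160  163  165  167  167  170  174 13
  122  114  113  114  136  157  159  147  134  103   69   57   62   67   82   98  113  128  142  137  129  125  131  135  147  163 12
  122  114  114  115  136  156  158  145  132  102   70   58   63   67   83   99  112  123  133  123  111  106  118  131  146  162 11
  122  114  112  112  128  144  140  123  105   87   65   58   63   68   83   99  112  123  132  122  109  103  117  131  146  163 10
  122  107   94   84   97  109  110  102   94   79   64   58   63   67   82   98  113  129  143  139  132  127  130  133  146  162 8
k5 shift mm 0.0 0.9575292395899819
```

The pointer centre is at 4.95 mm and the clip centre at 5.2 mm, lined up within about 0.3 mm. Last check on the posts before handing in.

```bash
python3 -c "
from h import *
for n in('scene','side'):
    c=snap(n,'f%s.png'%n);print(n,[topc(c,*q) and tuple(np.round(topc(c,*q)[:2],4)) for q in ((.4405,.242),(.610,.227),(.595,.0575),(.4255,.0725))])
o=bot.get_obs();print(o['clock'],o['eef_pos'],o['ft_force'])
print(bot.job_done())
"
```

```text
scene [(np.float64(0.4383), np.float64(0.2441)), (np.float64(0.6087), np.float64(0.2282)), (np.float64(0.5941), np.float64(0.0565)), (np.float64(0.4235), np.float64(0.0735))]
side [(np.float64(0.4413), np.float64(0.2413)), (np.float64(0.6103), np.float64(0.2248)), (np.float64(0.5965), np.float64(0.0548)), (np.float64(0.4262), np.float64(0.0712))]
52.55 [0.49852019 0.35897268 0.2516392 ] [ 0.19451825 -0.27747047  0.33490868]
the job is handed in; nothing more can be done
None
```

All four posts stand upright on the kiln floor, one on each pad. The damper pointer lines up with the mark clip. I handed the job in at 52.6 s with the gripper clear of everything.

- **Posts:** in the final images from both fixed cameras, the core hole of every post lies within about 3 mm of its pad centre. The two cameras disagree with each other by 2–3 mm. Close wrist views after each placing put the posts about 1–2 mm off.
- **Damper:** the last close view puts the pointer centre at 4.95 mm and the clip centre at 5.2 mm on the scale. That is about 0.3 mm apart, measured to roughly half a millimetre. An earlier view from another angle had put the remaining travel at about 3.85 mm instead of 4.5 mm, so I turned for a value in between and checked again.
- **What went wrong on the way:** the first post fell back flat on the board when I let go while it still leaned, and I raised it again. The second slid in the grip while being raised; I eased the grip, stood it up and took hold of it again.
- **Not checked:** I never went near the bowl or the glaze jar, but I did not measure them again at the end.

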